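# Take the hanger arm out of its fitted tray and hook it onto the slotted post

## Robot

A 7-joint arm with a two-finger parallel gripper is mounted at the origin on a cart in front of the work surface, level with it; the furniture and walls round the work are solid. World frame = base frame: x ahead of the robot, y to its left, z up, the work surface at z = 0. Lengths are in m, angles in rad, forces in N, time in s.
With the tool pointing down it reaches from about 0.4 to 0.85 m from the base axis. Payload 4.5 kg.
Tool frame: the origin (TCP) lies between the finger pads; the fingertips stand 25 mm ahead of it and the grasp point (between the pads) lies 6 mm ahead of it (r.tips_ahead is the distance from the TCP to the fingertips, in m); z points along the fingers, y is the direction in which the jaws open and shut (so a half turn about z gives the same grasp; the last joint's range is limited). The gripper opens to 88 mm and grips with 3 to 60 N. Pads are 18 mm wide; open, the fingers measure 123 mm over their backs; the gripper's body (75 mm by 187 mm) begins 45 mm behind the grasp point.
Start: joints at [1.223, 0.689, -0.195, 1.565, 0.157, 0.902, -0.215], TCP at [0.233, -0.58, 0.264] pointing down, gripper open.
Joint ranges: [-3.01, 3.01], [-0.46, 2.08], [-1.47, 1.51], [0.13, 2.56], [-1, 4.14], [0.04, 2.09], [-2.66, 2.66]. Speed limits (rad/s): [2.57, 2.57, 3.14, 3.14, 3.14, 3.14, 3.14].

## Interface

Orientations are given as a unit quaternion [x, y, z, w].
In Python, from plant import r, imaging gives the robot as it stands.
- The arm moves only by the tool send_rows, never from a script. Its argument "moves" is one flat list of numbers, 6 for each row, row after row: the shift along the tool's x, y, z in m, then the turn, a rotation vector about the tool's x, y, z in degrees. A call has exactly 5 rows; each row is the pose to reach, as a shift and turn from the pose measured when the call began, along the tool's axes at that moment; what a row does not reach only later rows make up. A row lasts 1/12 s, in which the tool goes at most 41.7 mm and 7.16 degrees, less where a joint would pass 70% of its speed; a pose out of reach is approached as far as the arm can. A call with a gripper value outside its range is refused whole. "claw" is the closure, from -1 (fully open) to 1 (shut), so that 0 is half open, set as the call begins (left out, the last holds). The fingers move at their own pace and stop on an object; "grip_force" is the grip in N (left out, the last holds). Time passes only in rows, so rows that repeat a pose let the fingers close, or fill a call up. It gives the time, the measured TCP pose, the force and the opening at its end, in the units of the state.
- r.get_state(): the state, without advancing time (a new reading comes with each control period).
- imaging.snapshot(name): name is "side" or "top" or "wrist"; returns a dict with "image" (480x640x3 uint8, red, green, blue), "depth" (480x640 float32, m along the optical axis (not along the pixel's ray), 0 where there is no reading), "mtx" (3x3 intrinsics, pixels), "rvec" (rotation vector, rad) and "tvec" (3), from world to camera coordinates, as OpenCV has them. Camera axes: x right, y down, z forward; pixel columns grow to the right and rows downward; lengths in m; the calibration is good to about 2 mm. A picture is of the moment at which its call begins.
- r.finish_job(): hands the job in, once; it reports no verdict.
Trained networks look in a picture, given as the dict that the camera call returned (one of the last four; its "shot" number tells which), for a name from the list of things; names that differ only in an ending like _2 or _b are one class to them, and where a whole thing is asked for, a point or a joint stands for the part that bears it (a point fixed in the world has none). Each returns a list of dicts, best first, with "score" (0 to 1); they miss things now and then, are a little off and sometimes report something else, mostly with a low value. They report only what shows in the picture. A call takes as long as a camera call.
- imaging.look_for(query, picture): "box" ([centre column, centre row, width, height] as shares, 0 to 1, of the picture: columns of its width, rows of its height, round what is visible of it).
- imaging.silhouettes(query, picture): "pixels" (480x640 bool, what is visible of it) and "box" ([centre column, centre row, width, height] as shares, 0 to 1, of the picture: columns of its width, rows of its height, round what is visible of it).
- imaging.pinpoint(query, picture): "point" ([column, row] as shares, 0 to 1, of the picture: columns of its width, rows of its height: a listed point, or the origin of a listed thing).
The state is a dict: "clock": time; "q": joint angles; "qd": joint speeds; "joint_torque": joint torques, N m; "tool_pos": TCP position; "eef_rot": TCP orientation; "contact_force": force on the tool from outside, world axes, zero at the start; "moment": the same for the moment, N m; "opening": opening from 0.0 (shut) to 1.0 (fully open).
Only numpy, scipy, OpenCV 4.12 (cv2) and the standard library are available. Lean on these libraries where they do the work, as an engineer would, in place of code of your own. Each camera call takes 0.05 s, during which the arm holds its last target.

## Task

The hanger arm lies in a tight fitted pocket of the grey tray: lift it straight up by the steel back plate that stands out of the tray, which is all that can be gripped there. Set it down upright on the open bench and let go, then take it again by its arm, press its two hook tabs into the pair of slots with the green dots on the white post and push it down until the hooks engage. Leave it hanging there, and leave the torch, timer, canister and screwdriver where they are.

Things in the scene. Friction and masses are not known exactly. Their poses are not given: they have to be found in the camera images.
- hanger_arm (a point): Loose hanger (0.2 kg; own axes: x towards its hooks, z up). Aluminium arm 22 wide (y) x 30 high, blue tip, running 122 mm in -x from a steel back plate; arm and plate share one flat underside, so it stands upright by itself. This point: the arm's centre, 15 mm above the underside, 69 mm before (-x) the plate's rear face, 61 mm from the tip.
- hanger_plate (a point): Grip point in the top of the hanger's back plate (8 thick in x, 60 wide in y, 85 high), mid thickness and width, same axes: 15 mm below the plate's top edge, 70 mm above the underside, 65 mm in +x of hanger_arm. Both faces are bare from 28 mm below this point to the top. In the tray the plate stands 53 mm out of it.
- hanger_hooks (a point): Same axes. On the plate's rear face, mid width, 34 mm above the hanger's underside, level with the undersides of the tabs' necks. Two hook tabs, 8 mm wide, at y = -18 and +18 mm, stick out in +x: a neck 8 mm high (from here up), 6.5 mm long, then a lip 5 mm thick from the neck's top to 10 mm below its underside (whole tab 18 mm high, 11.5 mm long).
- tray: Fixed grey tray 182 (x) x 100 (y) x 40 mm high with a pocket 32 mm deep that follows the hanger's outline with 1.5 mm play on each side; the arm's top lies 2 mm below the tray's top. Origin: centre of its underside; the hanger's hooks point to its +x. A large microscope fills the bench farther to the left (y above 0.43 m).
- post: Fixed white slotted post 300 mm high, front face 90 mm wide and 5 mm thick, hollow for 29 mm behind, on a grey base 12 mm high and 130 mm wide that reaches 30 mm before and 90 mm behind the face. Three pairs of slots one above the other, 45 mm apart; the middle pair has a green dot on either side. Origin: foot of the front face, mid width; x into the face (the way the tabs go in), z up.
- post_slots (a point): On the post's front face, mid width, at the bottom edge of the middle slots (160 mm up); axes as the post. Each slot is 11 mm wide, 22 mm high from here up, at y = -18 and +18 mm. Tabs enter whole with hanger_hooks 10 to 14 mm above this point; pushed in and down, hanger_hooks meets this point, plate against the face, lips behind it (the let-go arm sags about 0.05 rad).
- torch: bystander: white torch 114 mm long, 32 mm thick, lying on the bench; origin at the centre of its underside
- timer: bystander: timer 58 x 62 x 22 mm; origin at the centre of its underside
- canister: bystander: round white screw-top canister 64 mm across, 66 mm high; origin at the centre of its underside
- screwdriver: bystander: yellow-handled screwdriver 138 mm long, 16 mm thick, lying on the bench; origin at the centre of its underside

How it is judged:
On the way, in this order (a step that is already met when the one before it is completed fails the run):
1. the hanger is lifted straight up and level until its underside is above the tray, over its pocket (z of hanger_arm in the frame of tray above 0.057 m and x of hanger_arm in the frame of tray between -0.04 and 0.02 m and y of hanger_arm in the frame of tray between -0.03 and 0.03 m and angle between hanger_arm's own z axis and vertical below 0.25 rad).
2. the hanger stands upright on the bench, let go (height (world z) of hanger_arm below 0.019 m and angle between hanger_arm's own z axis and vertical below 0.1 rad and contact force between the fingers and hanger below 0.05 N), for 0.2 s.
At the end, for the whole second after the job is handed in: The hanger hangs at rest by both hooks in the green-dotted slots, let go: its hook point within 4 mm of the slots' point along each axis of the post, upright within 0.12 rad, its arm square to the post within 0.15 rad (x of hanger_hooks in the frame of post_slots between -0.004 and 0.002 m and y of hanger_hooks in the frame of post_slots between -0.004 and 0.004 m and z of hanger_hooks in the frame of post_slots between -0.004 and 0.004 m and angle between hanger_arm's own z axis and vertical below 0.12 rad and angle between the x axis of hanger_arm and the x axis of post_slots, either way round below 0.15 rad and linear speed of hanger below 0.02 m/s and contact force between the fingers and hanger below 0.05 N); the robot touches nothing.
It fails at once if the hanger is tipped by more than 0.6 rad (angle between hanger_arm's own z axis and vertical above 0.6 rad).
It fails at once if the torch, timer, canister or screwdriver is moved by more than 30 mm (distance of any of torch, timer, canister, screwdriver from where it was at the start of the episode above 0.03 m).
It also fails if it takes over 58 s, if anything falls off the work surface, if the arm or the gripper's body presses on something with over 40 N, if the wrist force passes 120 N, or if a joint passes its speed limit or range.

## Working session

There is one attempt and no reset: what is moved stays moved. The work goes in short steps, Python scripts to look and compute and a tool call to move; the robot and the scene stay as the last step left them, time stands still between calls to the robot, and variables do not carry over. Pictures are saved under pics/ and viewed, and the job is handed in when it is done.

Besides the shell and the picture viewer there is one more tool, called after ">>>" in YAML: its name, and indented under it one key for each argument. send_rows: Moves the arm, as the interface text tells. Its arguments: {"type":"object","properties":{"moves":{"type":"array"},"claw":{"type":"number"},"grip_force":{"type":"number"}},"required":["moves"]}

```bash
ls; mkdir -p pics; cat > h.py <<'E'
import numpy as np, cv2, json
from scipy.spatial.transform import Rotation as R
from plant import r, imaging
def snap(n, fn=None):
    s=imaging.snapshot(n)
    if fn: cv2.imwrite('pics/'+fn, cv2.cvtColor(s['image'],cv2.COLOR_RGB2BGR))
    return s
def cam(s):
    Rm=cv2.Rodrigues(np.array(s['rvec'],float))[0]; return Rm,np.array(s['tvec'],float).reshape(3)
def cloud(s):
    Rm,t=cam(s);K=np.array(s['mtx']);d=s['depth']
    v,u=np.mgrid[0:480,0:640]
    P=np.stack([(u-K[0,2])/K[0,0]*d,(v-K[1,2])/K[1,1]*d,d],-1)
    W=(P-t)@Rm
    W[d<=0]=np.nan
    return W
def ray(s,px,z):
    Rm,t=cam(s);K=np.array(s['mtx'])
    d=Rm.T@np.array([(px[0]-K[0,2])/K[0,0],(px[1]-K[1,2])/K[1,1],1]); c=-Rm.T@t
    return c+d*(z-c[2])/d[2]
def proj(s,X):
    return cv2.projectPoints(np.array(X,float).reshape(-1,3),np.array(s['rvec'],float),np.array(s['tvec'],float),np.array(s['mtx'],float),None)[0].reshape(-1,2)
E
python3 - <<'E'
from h import *
st=r.get_state();print(st, r.tips_ahead)
for n in ['side','top','wrist']:
    s=snap(n,n+'0.png'); Rm,t=cam(s); print(n,-Rm.T@t,Rm[2])
    for q in ['hanger_arm','hanger_plate','hanger_hooks','tray','post','post_slots','torch','timer','canister','screwdriver']:
        p=imaging.pinpoint(q,s)[:2]
        print(q,[(np.round(np.array(x['point'])*[640,480],1),round(x['score'],2)) for x in p])
E
```

```text
pics
{'clock': 0.0, 'q': array([ 1.22279811,  0.68999637, -0.19451435,  1.56633185,  0.15729087,
        0.90245968, -0.2150875 ]), 'qd': array([ 7.32186495e-04,  4.47502175e-06, -7.74986973e-04, -8.10638493e-04,
        9.12106273e-04,  1.15921576e-03, -7.22186950e-04]), 'joint_torque': array([-2.60155666e-04, -5.27553749e+01, -1.26683056e+00, -1.53428203e+01,
       -5.26099058e-02,  6.52346411e-03,  1.64743278e-04]), 'tool_pos': array([ 0.23261683, -0.57948178,  0.2629055 ]), 'eef_rot': array([ 9.81825093e-01,  1.89785860e-01, -2.28094395e-04, -8.73183490e-04]), 'contact_force': array([ 0.015184  , -0.4462733 , -1.15149535]), 'moment': array([ 0.02423183, -0.02834316,  0.00547633]), 'opening': 1.0048607408139862} 0.025
side [0.22485212 0.44807155 0.97462891] [ 0.35011432 -0.4491947  -0.82197572]
hanger_arm [(array([288.1, 369. ]), 0.88), (array([171.8, 353.6]), 0.43)]
hanger_plate [(array([257.3, 341.2]), 0.57)]
hanger_hooks [(array([256.9, 350.1]), 0.63)]
tray [(array([281.4, 370.7]), 0.56), (array([257.4, 347.7]), 0.44)]
post [(array([314.9, 214.6]), 0.67)]
post_slots [(array([3
[... 268 characters left out ...]
r_arm [(array([226. , 263.3]), 0.63), (array([216.9, 236.4]), 0.39)]
hanger_plate [(array([218.7, 237.9]), 0.57), (array([217.6, 233.8]), 0.39)]
hanger_hooks [(array([218.8, 233.7]), 0.84)]
tray [(array([224. , 256.9]), 0.88)]
post [(array([365.7, 179.5]), 0.63), (array([220.6, 238.2]), 0.24)]
post_slots [(array([369.5, 162. ]), 0.63)]
torch [(array([425.8, 298.6]), 0.9)]
timer [(array([445.1, 222.2]), 0.38)]
canister [(array([450. , 221.4]), 0.93)]
screwdriver [(array([174.4, 174.7]), 0.76)]
wrist [ 0.30070135 -0.55336653  0.38463875] [-0.26045586 -0.10484692 -0.95977595]
hanger_arm []
hanger_plate []
hanger_hooks []
tray []
post []
post_slots []
torch []
timer []
canister []
screwdriver []
```

View pics/side0.png

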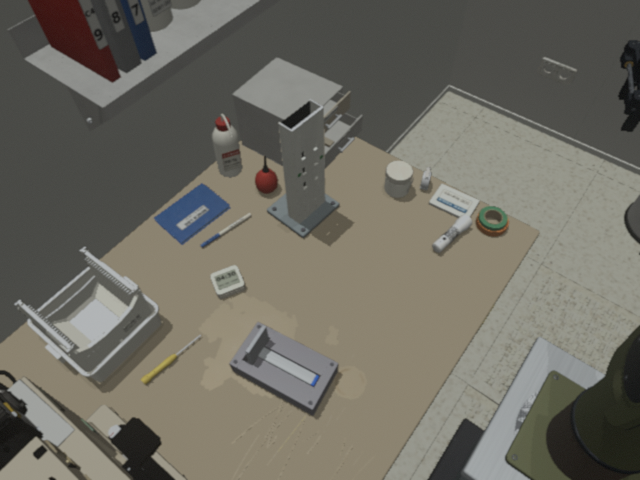

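View pics/top0.png

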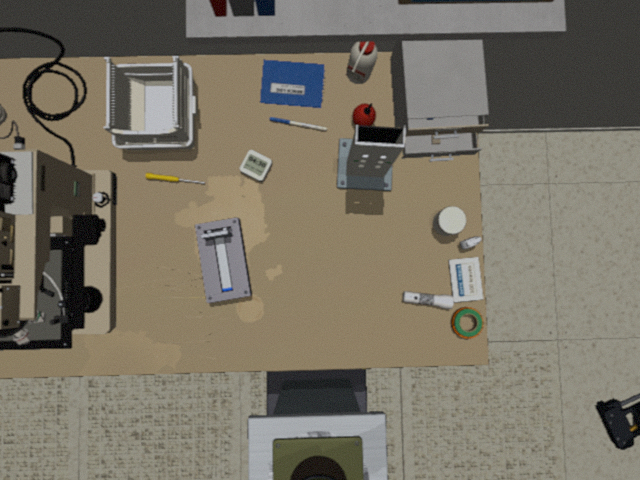

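```bash
python3 - <<'E'
from h import *
for n in ['top','side']:
    s=snap(n); W=cloud(s)
    print(n)
    for q in ['hanger_arm','hanger_plate','tray','post','timer','screwdriver','canister','torch']:
        m=imaging.silhouettes(q,s)
        for x in m[:1]:
            P=W[x['pixels']];P=P[~np.isnan(P[:,0])]
            print(q,round(x['score'],2),len(P),np.round(np.percentile(P,[2,50,98],axis=0),3).tolist())
    # tray rim points
    reg=(abs(W[...,0]-.45)<.15)&(abs(W[...,1]-.22)<.12)
    m=reg&(W[...,2]>.034)&(W[...,2]<.046)
    P=W[m]; rect=cv2.minAreaRect(P[:,:2].astype(np.float32)); print('tray',len(P),P[:,2].mean(),rect)
    m=reg&(W[...,2]>.075)
    P=W[m]; print('plate',len(P),np.median(P[:,2]),P.max(0),P.min(0),cv2.minAreaRect(P[:,:2].astype(np.float32)))
    # post
    reg=(abs(W[...,0]-.75)<.2)&(abs(W[...,1]+.09)<.12)
    m=reg&(W[...,2]>.27)&(W[...,2]<.33); P=W[m]
    print('posttop',len(P),np.median(P[:,2]),P.min(0),P.max(0),cv2.minAreaRect(P[:,:2].astype(np.float32)))
    m=reg&(W[...,2]>.03)&(W[...,2]<.28)&(W[...,0]<.80); P=W[m]
    # ransac vertical plane line x=a+b*y
    best=None;rg=np.random.default_rng(0)
    for _ in range(500):
        a,b=P[rg.choice(len(P),2,False),:2]
        d=b-a;L=np.linalg.norm(d)
        if L<.03: continue
        nn=np.array([-d[1],d[0]])/L; e=abs((P[:,:2]-a)@nn)<.003
        if best is None or e.sum()>best.sum(): best=e
    Q=P[best]; c=Q[:,:2].mean(0);u,sv,vt=np.linalg.svd(Q[:,:2]-c,full_matrices=False)
    pr=(Q[:,:2]-c)@vt[0]
    print('face',len(P),best.sum(),c,vt[0],np.percentile(pr,[0.3,1,99,99.7]), Q[:,2].min(),Q[:,2].max())
    lo,hi=np.percentile(pr,[.3,99.7]);print('mid',c+vt[0]*(lo+hi)/2)
    m=reg&(W[...,2]>.008)&(W[...,2]<.016); P=W[m];print('base',len(P),cv2.minAreaRect(P[:,:2].astype(np.float32)))
E
```

```text
top
hanger_arm 0.83 771 [[0.449, 0.186, 0.03], [0.526, 0.205, 0.04], [0.58, 0.237, 0.096]]
hanger_plate 0.59 719 [[0.449, 0.186, 0.032], [0.531, 0.205, 0.04], [0.578, 0.235, 0.096]]
tray 0.97 2918 [[0.426, 0.149, 0.009], [0.509, 0.199, 0.041], [0.603, 0.259, 0.045]]
post 0.67 3554 [[0.677, -0.183, 0.009], [0.707, -0.122, 0.167], [0.784, -0.068, 0.301]]
timer 0.74 646 [[0.701, 0.096, 0.008], [0.733, 0.128, 0.022], [0.764, 0.162, 0.027]]
screwdriver 0.72 238 [[0.702, 0.312, -0.003], [0.711, 0.348, 0.012], [0.723, 0.386, 0.018]]
canister 0.72 752 [[0.449, 0.185, 0.032], [0.531, 0.204, 0.04], [0.58, 0.238, 0.096]]
torch 0.73 572 [[0.392, -0.317, 0.017], [0.412, -0.266, 0.028], [0.428, -0.208, 0.034]]
tray 3089 0.040433159100653746 ((0.5136286616325378, 0.20615047216415405), (0.18120712041854858, 0.10106687992811203), 8.33165168762207)
plate 129 0.0929938212732106 [0.57637939 0.24357438 0.09977894] [0.56060705 0.18404357 0.07531803] ((0.5684767961502075, 0.2139156609773636), (0.008623898960649967, 0.059934426099061966), 8.293608665466309)
posttop 697 0.2935929355818567 [ 0.70089393 -0.173
[... 1332 characters left out ...]
6898189 [0.57506442 0.24472049 0.10007689] [0.55968083 0.18497215 0.0750022 ] ((0.5674064755439758, 0.2146613597869873), (0.009135742671787739, 0.06059989705681801), 7.90369987487793)
posttop 1094 0.2889440650799867 [ 0.69886754 -0.17725469  0.27000292] [ 0.74454254 -0.08024252  0.30448222] ((0.7213560938835144, -0.12832172214984894), (0.09527109563350677, 0.0405612587928772), 85.4990005493164)
face 3470 2419 [ 0.70417857 -0.12395143] [-0.08157307 -0.99666736] [-0.04415868 -0.04351911  0.04665647  0.04773186] 0.030012367414949028 0.27998011669337297
mid [ 0.70403283 -0.12573207]
base 1764 ((0.753409743309021, -0.08649668097496033), (0.23356956243515015, 0.39264726638793945), 89.874755859375)
```

```bash
cat >> h.py <<'E'
def down(yaw_deg, tilt=0):
    """tool z down, tool x at yaw"""
    a=np.radians(yaw_deg); x=np.array([np.cos(a),np.sin(a),0]); z=np.array([0,0,-1.]); y=np.cross(z,x)
    return R.from_matrix(np.stack([x,y,z],1))*R.from_euler('y',tilt,degrees=True)
def go(pos, rot, n=1):
    st=r.get_state(); p=np.array(st['tool_pos']); q=R.from_quat(st['eef_rot'])
    d=q.inv().apply(np.array(pos)-p); v=(q.inv()*rot).as_rotvec(degrees=True)
    M=q.as_matrix()
    print('clk %.2f'%st['clock'],'pos',np.round(p,4),'x yaw %.2f tiltz'%np.degrees(np.arctan2(M[1,0],M[0,0])),np.round(M[:,2],3),'F',np.round(st['contact_force'],1),'op %.3f'%st['opening'],'q',np.round(st['q'],2))
    print('shift',np.round(d,4),'turn',np.round(v,2),'rows>=%.1f'%max(np.linalg.norm(d)/.0417,np.linalg.norm(v)/7.16))
E
python3 -c "
from h import *
go([.568,.2143,.20],down(98.3))"
```

```text
clk 2.55 pos [ 0.2329 -0.58    0.2637] x yaw 21.88 tiltz [ 0. -0. -1.] F [-0.7 -0.3  0.4] op 1.005 q [ 1.22  0.69 -0.19  1.57  0.16  0.9  -0.22]
shift [ 0.6069 -0.6123  0.0637] turn [ 1.000e-02  0.000e+00 -7.642e+01] rows>=20.7
```

>>> send_rows:
  moves: [0.028,-0.028,0,0,0,-3.6,0.056,-0.056,0,0,0,-7.2,0.084,-0.084,0,0,0,-10.8,0.112,-0.112,0,0,0,-14.4,0.14,-0.14,0,0,0,-18]
  claw: -1

```text
clock: 2.97
tool_pos: [0.3111, -0.3963, 0.2639]
eef_rot: [0.94, 0.342, 0.0, 0.0]
contact_force: [0.5, 0.2, 0.1]
opening: 1.0
```

```bash
python3 -c "
from h import *
go([.568,.2143,.20],down(98.3))"
```

```text
clk 2.97 pos [ 0.3111 -0.3963  0.2639] x yaw 40.02 tiltz [ 0.001 -0.    -1.   ] F [0.5 0.2 0.1] op 1.000 q [ 0.99  0.54 -0.28  1.92  0.22  0.71 -0.29]
shift [ 0.5894 -0.3024  0.0638] turn [ 4.000e-02  1.000e-02 -5.828e+01] rows>=16.0
```

>>> send_rows:
  moves: [0.036,-0.018,0,0,0,-3.6,0.072,-0.036,0,0,0,-7.2,0.108,-0.054,0,0,0,-10.8,0.144,-0.072,0,0,0,-14.4,0.18,-0.09,0,0,0,-18]
  claw: -1

```text
clock: 3.38
tool_pos: [0.3916, -0.21, 0.2642]
eef_rot: [0.874, 0.486, 0.0, 0.001]
contact_force: [1.3, 0.1, 0.3]
opening: 0.999
```

```bash
python3 -c "
from h import *
go([.568,.2143,.20],down(98.3))"
```

```text
clk 3.38 pos [ 0.3916 -0.21    0.2642] x yaw 58.18 tiltz [ 0.001 -0.001 -1.   ] F [1.3 0.1 0.3] op 0.999 q [ 0.63  0.47 -0.35  2.08  0.27  0.63 -0.47]
shift [ 0.4535 -0.0739  0.064 ] turn [ 8.000e-02  3.000e-02 -4.012e+01] rows>=11.1
```

>>> send_rows:
  moves: [0.038,-0.006,0,0,0,-3.6,0.076,-0.012,0,0,0,-7.2,0.114,-0.018,0,0,0,-10.8,0.152,-0.024,0,0,0,-14.4,0.19,-0.03,0,0,0,-18]

```text
clock: 3.8
tool_pos: [0.4668, -0.0309, 0.2644]
eef_rot: [0.786, 0.618, 0.0, 0.001]
contact_force: [0.4, 0.4, -0.3]
opening: 1.003
```

```bash
python3 -c "
from h import *
go([.568,.2143,.20],down(98.3))"
```

```text
clk 3.80 pos [ 0.4668 -0.0309  0.2644] x yaw 76.36 tiltz [ 0.002 -0.001 -1.   ] F [ 0.4  0.4 -0.3] op 1.003 q [ 0.25  0.51 -0.42  2.02  0.33  0.68 -0.62]
shift [0.2622 0.0404 0.0643] turn [  0.11   0.06 -21.94] rows>=6.5
```

>>> send_rows:
  moves: [0.038,0.006,0.005,0,0,-3.6,0.076,0.012,0.01,0,0,-7.2,0.114,0.018,0.015,0,0,-10.8,0.152,0.024,0.02,0,0,-14.4,0.19,0.03,0.03,0,0,-18]

```text
clock: 4.22
tool_pos: [0.542, 0.1487, 0.2349]
eef_rot: [0.679, 0.734, 0.001, 0.002]
contact_force: [0.2, 0.6, 0.0]
opening: 1.0
```

```bash
python3 -c "
from h import *
go([.568,.2143,.15],down(98.3))"
```

```text
clk 4.22 pos [0.542  0.1487 0.2349] x yaw 94.52 tiltz [ 0.004 -0.001 -1.   ] F [0.2 0.6 0. ] op 1.000 q [-0.07  0.67 -0.47  1.78  0.41  0.78 -0.67]
shift [0.0634 0.0308 0.085 ] turn [ 0.22  0.07 -3.77] rows>=2.6
```

>>> send_rows:
  moves: [0.02,0.01,0.02,0,0,-1,0.04,0.02,0.045,0,0,-2.5,0.0634,0.0308,0.07,0.2,0.1,-3.8,0.0634,0.0308,0.085,0.2,0.1,-3.8,0.0634,0.0308,0.085,0.2,0.1,-3.8]

```text
clock: 4.63
tool_pos: [0.5662, 0.2152, 0.1466]
eef_rot: [0.653, 0.757, -0.002, -0.002]
contact_force: [-0.4, -0.2, 0.3]
opening: 0.998
```

```bash
python3 -c "
from h import *
for n in ['top','side']:
  s=snap(n,n+'1.png'); W=cloud(s)
s=snap('wrist','wrist1.png');W=cloud(s)
m=(abs(W[...,0]-.57)<.05)&(abs(W[...,1]-.214)<.05)&(W[...,2]>.06)&(W[...,2]<.115)
P=W[m];print(len(P))
if len(P): print(P[:,2].max(),cv2.minAreaRect(P[:,:2].astype(np.float32)))
m=(abs(W[...,0]-.51)<.12)&(abs(W[...,1]-.206)<.12)&(W[...,2]>.034)&(W[...,2]<.046);P=W[m];print(cv2.minAreaRect(P[:,:2].astype(np.float32)))
go([.568,.2143,.15],down(98.3))"
```

```text
2261
0.09498236957089824 ((0.5687757134437561, 0.21430137753486633), (0.008033450692892075, 0.060027483850717545), 8.292745590209961)
((0.5140976905822754, 0.2064400315284729), (0.18247270584106445, 0.10004677623510361), 8.273222923278809)
clk 4.78 pos [0.5684 0.2134 0.1507] x yaw 98.26 tiltz [ 0.001 -0.    -1.   ] F [ 1.4 -0.9  0.2] op 1.003 q [-0.2   0.84 -0.42  1.71  0.49  0.7  -0.73]
shift [ 0.001  -0.0003  0.0007] turn [ 0.06  0.01 -0.04] rows>=0.0
```

View pics/wrist1.png

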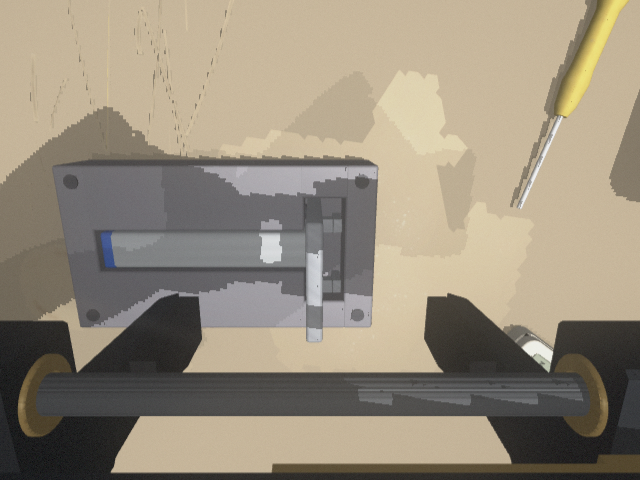

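>>> send_rows:
  moves: [0.001,0,0.016,0,0,0,0.001,0,0.034,0,0,0,0.001,0,0.052,0,0,0,0.001,0,0.066,0,0,0,0.001,0,0.066,0,0,0]

```text
clock: 5.2
tool_pos: [0.5679, 0.2126, 0.0839]
eef_rot: [0.655, 0.756, -0.001, 0.0]
contact_force: [-0.0, -0.4, 0.4]
opening: 1.001
```

```bash
python3 -c "
from h import *
snap('wrist','wrist2.png')
go([.5688,.2143,.084],down(98.3))"
```

```text
clk 5.25 pos [0.5684 0.2132 0.0852] x yaw 98.18 tiltz [ 0.001 -0.001 -1.   ] F [-0.3 -0.3  1. ] op 1.000 q [-0.24  0.93 -0.36  1.74  0.55  0.57 -0.78]
shift [0.0011 0.0005 0.0012] turn [ 0.04  0.07 -0.12] rows>=0.0
```

View pics/wrist2.png

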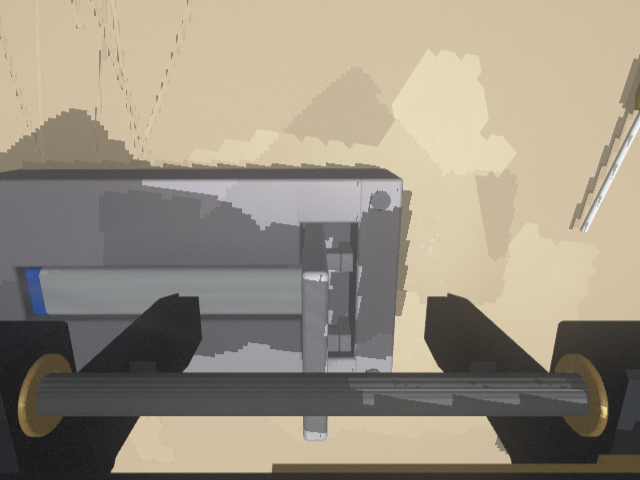

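The plate (columns 303–327) lies between the fingers (200 and 425). I close and hold.

>>> send_rows:
  moves: [0.001,0.0005,0.001,0,0,0,0.001,0.0005,0.001,0,0,0,0.001,0.0005,0.001,0,0,0,0.001,0.0005,0.001,0,0,0,0.001,0.0005,0.001,0,0,0]
  claw: 1
  grip_force: 45

```text
clock: 5.67
tool_pos: [0.5691, 0.2143, 0.0848]
eef_rot: [0.655, 0.756, 0.0, 0.001]
contact_force: [0.3, 0.2, -0.2]
opening: 0.646
```

>>> send_rows:
  moves: [0,0,0,0,0,0,0,0,0,0,0,0,0,0,0,0,0,0,0,0,0,0,0,0,0,0,0,0,0,0]

```text
clock: 6.08
tool_pos: [0.5691, 0.2143, 0.0847]
eef_rot: [0.655, 0.756, 0.0, 0.001]
contact_force: [-0.2, 0.5, -0.8]
opening: 0.267
```

```bash
python3 -c "
from h import *
go([.5688,.2143,.16],down(98.3))"
```

```text
clk 6.08 pos [0.5691 0.2143 0.0847] x yaw 98.17 tiltz [ 0.002 -0.001 -1.   ] F [-0.2  0.5 -0.8] op 0.267 q [-0.24  0.93 -0.36  1.73  0.55  0.57 -0.79]
shift [-0.0001 -0.0002 -0.0753] turn [ 0.09  0.05 -0.13] rows>=1.8
```

Fingers are still closing (8 mm ≈ 0.09).

>>> send_rows:
  moves: [0,0,0,0,0,0,0,0,0,0,0,0,0,0,0,0,0,0,0,0,0,0,0,0,0,0,0,0,0,0]

```text
clock: 6.5
tool_pos: [0.5689, 0.2143, 0.0847]
eef_rot: [0.655, 0.756, 0.0, 0.001]
contact_force: [-0.4, -0.9, -0.4]
opening: 0.088
```

>>> send_rows:
  moves: [0,0,-0.002,0,0,0,0,0,-0.006,0,0,0,0,0,-0.012,0,0,0,0,0,-0.018,0,0,0,0,0,-0.024,0,0,0]

```text
clock: 6.92
tool_pos: [0.569, 0.2144, 0.1095]
eef_rot: [0.655, 0.756, 0.0, 0.001]
contact_force: [0.6, -0.5, -2.8]
opening: 0.086
```

```bash
python3 -c "
from h import *
go([.5688,.2143,.16],down(98.3))"
```

```text
clk 6.92 pos [0.569  0.2144 0.1095] x yaw 98.18 tiltz [ 0.002 -0.001 -1.   ] F [ 0.6 -0.5 -2.8] op 0.086 q [-0.22  0.9  -0.38  1.73  0.53  0.62 -0.77]
shift [-0.0001 -0.0002 -0.0505] turn [ 0.1   0.05 -0.12] rows>=1.2
```

>>> send_rows:
  moves: [0,0,-0.01,0,0,0,0,0,-0.024,0,0,0,0,0,-0.038,0,0,0,0,0,-0.052,0,0,0,0,0,-0.065,0,0,0]

```text
clock: 7.33
tool_pos: [0.569, 0.2145, 0.1762]
eef_rot: [0.655, 0.756, 0.001, 0.001]
contact_force: [0.1, 1.0, -2.3]
opening: 0.092
```

```bash
python3 -c "
from h import *
s=snap('side','side3.png')
# target: plate centre point when arm centre at (.51,-.02), yaw -4.7
x=np.array([np.cos(np.radians(-4.7)),np.sin(np.radians(-4.7))]); p=np.array([.51,-.02])+.065*x; print(p)
go([p[0],p[1],.175],down(85.3))"
```

```text
[ 0.57478143 -0.025326  ]
clk 7.38 pos [0.5703 0.2152 0.1787] x yaw 98.16 tiltz [ 0.006  0.002 -1.   ] F [ 0.9  2.2 -1.2] op 0.086 q [-0.19  0.8  -0.44  1.69  0.47  0.75 -0.72]
shift [-0.2388 -0.0298  0.0033] turn [ 0.37 -0.08 12.86] rows>=5.8
```

View pics/side3.png

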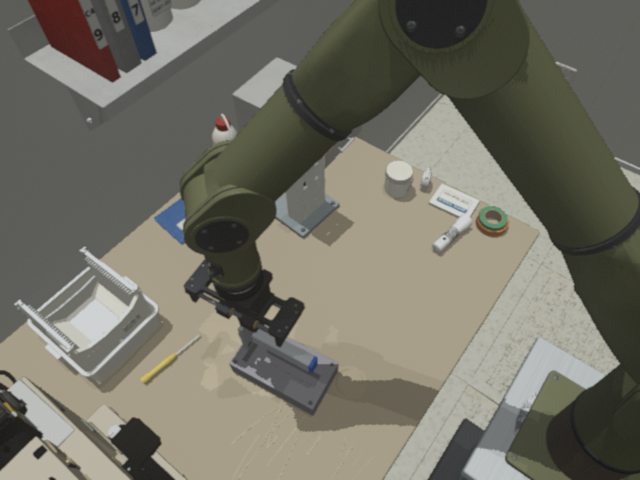

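>>> send_rows:
  moves: [-0.015,-0.002,0,0,0,1,-0.042,-0.005,0,0,0,2.5,-0.072,-0.009,0,0,0,4,-0.1,-0.012,0,0,0,5.5,-0.125,-0.015,0,0,0,7]

```text
clock: 7.8
tool_pos: [0.5726, 0.0854, 0.178]
eef_rot: [0.701, 0.713, 0.002, 0.002]
contact_force: [-0.2, 0.2, -1.7]
opening: 0.084
```

```bash
python3 -c "
from h import *
go([.5748,-.0253,.15],down(85.3))"
```

```text
clk 7.80 pos [0.5726 0.0854 0.178 ] x yaw 90.94 tiltz [ 0.005 -0.001 -1.   ] F [-0.2  0.2 -1.7] op 0.084 q [ 0.01  0.77 -0.42  1.78  0.46  0.68 -0.65]
shift [-0.1107  0.0003  0.0281] turn [0.3  0.04 5.64] rows>=2.7
```

>>> send_rows:
  moves: [-0.03,0,0,0.1,0,1.5,-0.06,0,0.007,0.1,0,3,-0.09,0,0.015,0.2,0,4.5,-0.111,0.0003,0.024,0.3,0,5.6,-0.111,0.0003,0.028,0.3,0,5.6]

```text
clock: 8.22
tool_pos: [0.5731, -0.0349, 0.1484]
eef_rot: [0.739, 0.674, -0.004, 0.001]
contact_force: [-0.7, -1.1, -2.2]
opening: 0.082
```

```bash
python3 -c "
from h import *
s=snap('side','side4.png');W=cloud(s)
s=snap('wrist','wrist4.png')
m=(abs(W[...,0]-.51)<.1)&(abs(W[...,1]+.02)<.08)&(W[...,2]>.03)&(W[...,2]<.18);P=W[m];print(len(P),np.percentile(P,[1,50,99],axis=0))
go([.5748,-.0253,.084],down(85.3))"
```

```text
1340 [[ 0.44664633 -0.05627635  0.0755835 ]
 [ 0.53014236 -0.02171964  0.10295898]
 [ 0.58945656 -0.00441253  0.16672032]]
clk 8.32 pos [ 0.5736 -0.0279  0.149 ] x yaw 85.14 tiltz [-0.003 -0.002 -1.   ] F [-0.1 -0.2 -2.2] op 0.086 q [ 0.19  0.8  -0.38  1.81  0.48  0.62 -0.57]
shift [0.0028 0.0011 0.065 ] turn [-0.15  0.1  -0.16] rows>=1.6
```

View pics/side4.png

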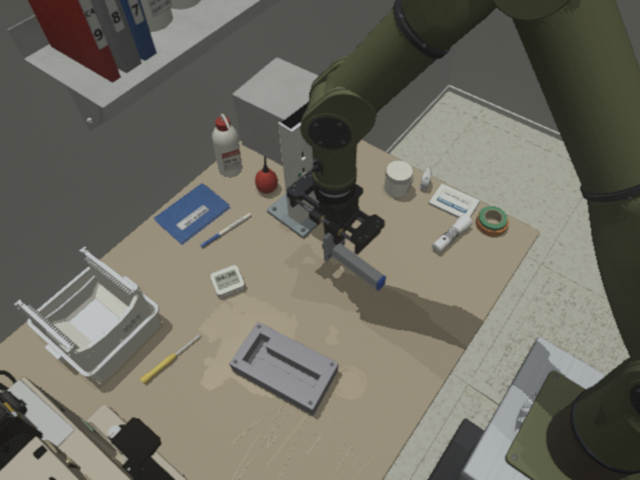

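View pics/wrist4.png

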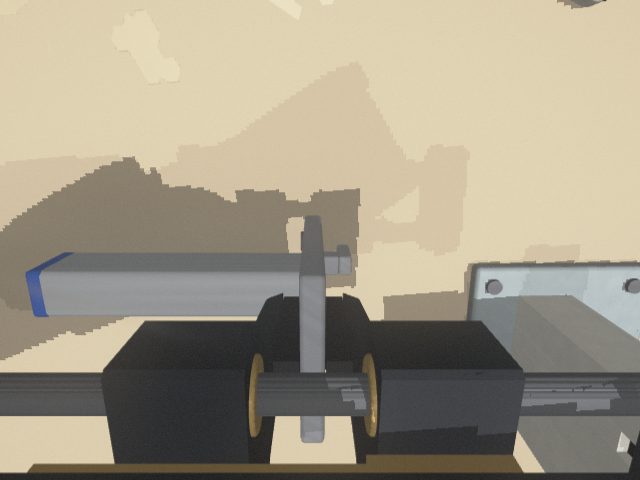

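>>> send_rows:
  moves: [0.001,0,0.015,0,0,0,0.002,0.001,0.032,0,0,0,0.0028,0.001,0.048,0,0,0,0.0028,0.001,0.061,0,0,0,0.0028,0.001,0.067,0,0,0]

```text
clock: 8.73
tool_pos: [0.5738, -0.0235, 0.0809]
eef_rot: [0.736, 0.677, -0.002, -0.001]
contact_force: [-0.5, 0.4, -2.8]
opening: 0.087
```

```bash
python3 -c "
from h import *
go([.5748,-.0253,.0765],down(85.3))"
```

```text
clk 8.73 pos [ 0.5738 -0.0235  0.0809] x yaw 85.28 tiltz [-0.005 -0.    -1.   ] F [-0.5  0.4 -2.8] op 0.087 q [ 0.14  0.91 -0.31  1.84  0.55  0.49 -0.63]
shift [-0.0017  0.0011  0.0043] turn [-0.26  0.04 -0.02] rows>=0.1
```

>>> send_rows:
  moves: [0,0,0.001,-0.2,0,0,0,0,0.002,-0.2,0,0,0,0,0.003,-0.2,0,0,0,0,0.004,-0.2,0,0,0,0,0.0043,-0.2,0,0]

```text
clock: 9.15
tool_pos: [0.5742, -0.0235, 0.0771]
eef_rot: [0.736, 0.677, -0.0, 0.0]
contact_force: [-0.1, 0.3, -1.5]
opening: 0.089
```

```bash
python3 -c "
from h import *
go([.5748,-.0253,.0765],down(85.3))
s=snap('side');W=cloud(s)
m=(abs(W[...,0]-.5)<.09)&(abs(W[...,1]+.02)<.03)&(W[...,2]>.015)&(W[...,2]<.05);P=W[m];P=P[P[:,0]<.54]
print(len(P),np.median(P[:,2]),np.polyfit(P[P[:,2]>.025][:,0],P[P[:,2]>.025][:,2],1))
"
```

```text
clk 9.15 pos [ 0.5742 -0.0235  0.0771] x yaw 85.28 tiltz [-0.    -0.001 -1.   ] F [-0.1  0.3 -1.5] op 0.089 q [ 0.14  0.91 -0.31  1.84  0.55  0.47 -0.64]
shift [-0.0017  0.0008  0.0006] turn [ 0.    0.04 -0.02] rows>=0.0
551 0.031132500567838284 [0.01361383 0.02476935]
```

>>> send_rows:
  moves: [0,0,0.0007,0,0,0,0,0,0.0015,0,0,0,0,0,0.0015,0,0,0,0,0,0.0015,0,0,0,0,0,0.0015,0,0,0]

```text
clock: 9.62
tool_pos: [0.5743, -0.0236, 0.0766]
eef_rot: [0.736, 0.677, -0.0, 0.001]
contact_force: [-2.0, -0.8, 5.8]
opening: 0.082
```

>>> send_rows:
  moves: [0,0,0,0,0,0,0,0,0,0,0,0,0,0,0,0,0,0,0,0,0,0,0,0,0,0,0,0,0,0]
  claw: -0.2

```text
clock: 10.03
tool_pos: [0.5744, -0.0237, 0.0766]
eef_rot: [0.736, 0.677, -0.0, 0.001]
contact_force: [-0.2, -0.3, 0.1]
opening: 0.441
```

>>> send_rows:
  moves: [0,0,0,0,0,0,0,0,0,0,0,0,0,0,0,0,0,0,0,0,0,0,0,0,0,0,0,0,0,0]

```text
clock: 10.45
tool_pos: [0.5743, -0.0236, 0.0765]
eef_rot: [0.736, 0.677, -0.0, 0.001]
contact_force: [0.1, 0.7, 0.5]
opening: 0.6
```

>>> send_rows:
  moves: [0,0,-0.015,0,0,0,0,0,-0.035,0,0,0,0,0,-0.06,0,0,0,0,0,-0.08,0,0,0,0,0,-0.1,0,0,0]
  claw: -1

```text
clock: 10.87
tool_pos: [0.5742, -0.0235, 0.1777]
eef_rot: [0.736, 0.677, -0.0, 0.001]
contact_force: [0.7, 0.4, 0.2]
opening: 0.955
```

```bash
python3 -c "
from h import *
go([.5748,-.0253,.0765],down(85.3))
for n in ['side','top']:
  s=snap(n,n+'5.png');W=cloud(s)
  g=(abs(W[...,0]-.51)<.1)&(abs(W[...,1]+.02)<.045)
  for lo,hi in [(.012,.04),(.06,.09)]:
    P=W[g&(W[...,2]>lo)&(W[...,2]<hi)]
    if len(P)>5: print(n,lo,len(P),P[:,2].max(),np.median(P[:,2]),cv2.minAreaRect(P[:,:2].astype(np.float32)))
"
```

```text
clk 10.87 pos [ 0.5742 -0.0235  0.1777] x yaw 85.26 tiltz [ 0.001 -0.001 -1.   ] F [0.7 0.4 0.2] op 0.955 q [ 0.2   0.76 -0.41  1.79  0.46  0.68 -0.56]
shift [-0.0016  0.0007  0.1012] turn [ 0.05  0.05 -0.04] rows>=2.4
side 0.012 860 0.039926178102083695 0.030948340688855498 ((0.5175987482070923, -0.00895266979932785), (0.058663927018642426, 0.1371941715478897), 76.51409149169922)
side 0.06 235 0.08953506801078312 0.08153768075351471 ((0.5729854702949524, -0.022303353995084763), (0.06232961267232895, 0.010193764232099056), 84.57738494873047)
top 0.012 155 0.036098108136471845 0.030892454059591908 ((0.46803227066993713, -0.014878245070576668), (0.02173723839223385, 0.03694569319486618), 84.5439453125)
```

View pics/side5.png

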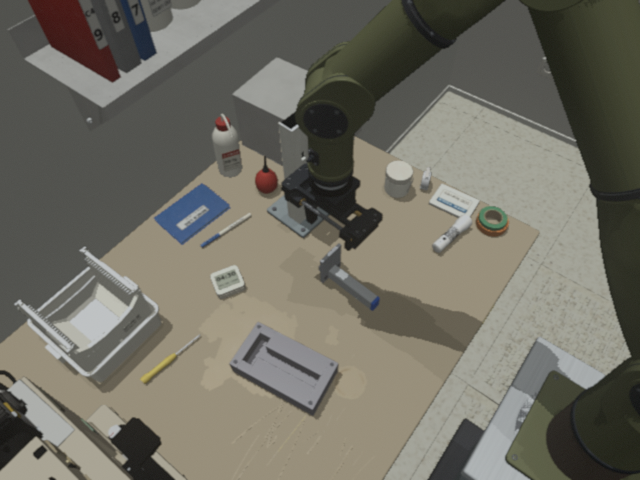

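>>> send_rows:
  moves: [0,-0.012,0,0,0,-7,0,-0.024,0,0,0,-14,0,-0.036,0,0,0,-21,0,-0.048,0,0,0,-28,0.001,-0.06,0,0,0,-35]

```text
clock: 11.38
tool_pos: [0.5153, -0.0175, 0.1782]
eef_rot: [0.496, 0.869, 0.001, 0.002]
contact_force: [0.1, -0.3, 0.3]
opening: 1.002
```

```bash
python3 -c "
from h import *
go([.5094,-.0182,.18],down(175.3))"
```

```text
clk 11.38 pos [ 0.5153 -0.0175  0.1782] x yaw 120.57 tiltz [ 0.005 -0.001 -1.   ] F [ 0.1 -0.3  0.3] op 1.002 q [ 0.28  0.73 -0.56  1.97  0.65  0.63 -0.17]
shift [ 0.0024 -0.0054 -0.0018] turn [  0.13   0.28 -54.72] rows>=7.6
```

>>> send_rows:
  moves: [0.001,-0.005,0,0,0,-7,0.002,-0.005,0,0,0,-14,0.002,-0.005,0,0,0,-21,0.0024,-0.0054,0,0,0,-28,0.0024,-0.0054,0,0.1,0.3,-35]

```text
clock: 11.8
tool_pos: [0.5087, -0.0182, 0.1773]
eef_rot: [0.208, 0.978, 0.001, -0.001]
contact_force: [0.3, -0.5, -0.6]
opening: 0.998
```

```bash
python3 -c "
from h import *
go([.5094,-.0182,.15],down(175.3))"
```

```text
clk 11.80 pos [ 0.5087 -0.0182  0.1773] x yaw 155.95 tiltz [-0.002  0.002 -1.   ] F [ 0.3 -0.5 -0.6] op 0.998 q [ 0.38  0.77 -0.73  1.98  0.79  0.71  0.31]
shift [-0.0007  0.0003  0.0273] turn [  0.07  -0.11 -19.35] rows>=2.7
```

>>> send_rows:
  moves: [0,0,0.005,0,0,-6,0,0,0.01,0,0,-12,0,0,0.015,0,0,-18,0,0,0.02,0,0,-19.4,0,0,0.027,0,0,-19.4]

```text
clock: 12.22
tool_pos: [0.5083, -0.0182, 0.1494]
eef_rot: [0.041, 0.999, 0.001, -0.001]
contact_force: [0.4, -0.4, 0.0]
opening: 0.998
```

```bash
python3 -c "
from h import *
go([.5094,-.0182,.15],down(175.3))
s=snap('wrist','wrist6.png');W=cloud(s)
g=(abs(W[...,0]-.51)<.1)&(abs(W[...,1]+.02)<.045)
for lo,hi in [(.022,.04),(.07,.09)]:
    P=W[g&(W[...,2]>lo)&(W[...,2]<hi)]
    if len(P)>5: print(lo,len(P),P[:,2].max(),np.median(P[:,2]),cv2.minAreaRect(P[:,:2].astype(np.float32)))
for n in ['side','top']:
  s=snap(n,n+'6.png');W=cloud(s)
  g=(abs(W[...,0]-.51)<.1)&(abs(W[...,1]+.02)<.045)
  for lo,hi in [(.022,.034),(.06,.09)]:
    P=W[g&(W[...,2]>lo)&(W[...,2]<hi)]
    if len(P)>5: print(n,lo,len(P),P[:,2].max(),np.median(P[:,2]),cv2.minAreaRect(P[:,:2].astype(np.float32)))
"
```

```text
clk 12.22 pos [ 0.5083 -0.0182  0.1494] x yaw 175.26 tiltz [-0.002  0.002 -1.   ] F [ 0.4 -0.4  0. ] op 0.998 q [ 0.4   0.83 -0.78  2.    0.91  0.71  0.53]
shift [-0.0011  0.0001 -0.0006] turn [ 0.12 -0.15 -0.04] rows>=0.0
0.022 7926 0.039981344285322906 0.02993071548836969 ((0.5103820562362671, -0.0182945616543293), (0.05968893691897392, 0.12339711934328079), 84.98015594482422)
side 0.022 448 0.033938255906660345 0.0310750553393066 ((0.518811821937561, -0.013170141726732254), (0.1434677541255951, 0.034140005707740784), 3.950134515762329)
side 0.06 46 0.08923982432374289 0.0823022929488326 ((0.5732602477073669, -0.02283082716166973), (0.06135867163538933, 0.00837935321033001), 85.95893096923828)
top 0.022 27 0.033679981194564036 0.030049821594339263 ((0.4519549012184143, -0.011687977239489555), (0.02157486602663994, 0.009817030280828476), 57.76873779296875)
```

View pics/wrist6.png

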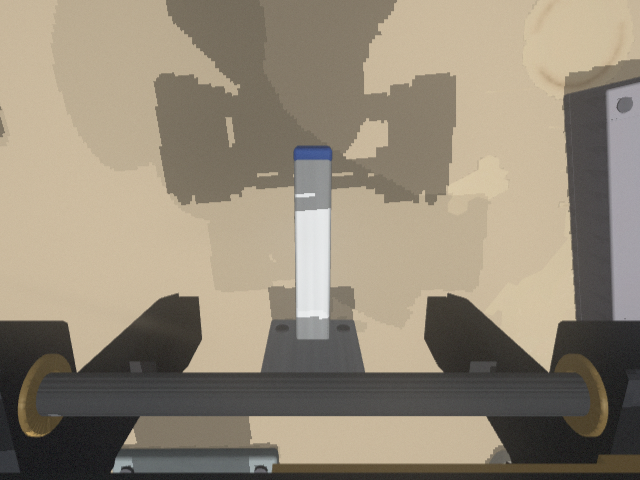

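View pics/side6.png

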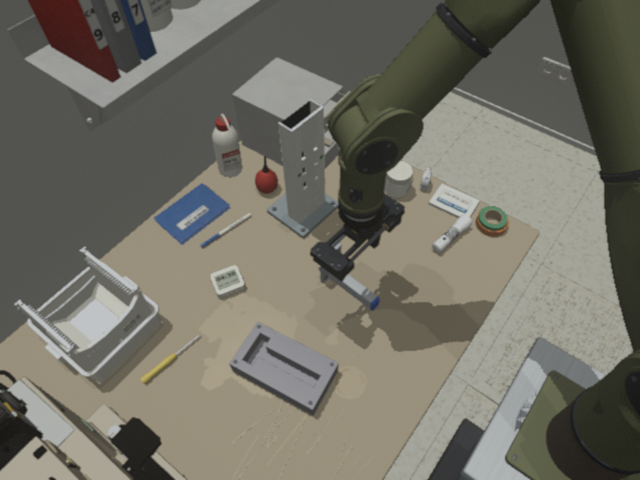

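```bash
cat >> h.py <<'E'
def tcpG(G,rot): return np.array(G)-rot.apply([0,0,.006])
E
python3 -c "
from h import *
rt=down(175.3,-10);go(tcpG([.5154,-.0187,.024],rt),rt)"
```

```text
clk 12.37 pos [ 0.5081 -0.0182  0.1496] x yaw 175.25 tiltz [-0.003  0.001 -1.   ] F [-0.4 -0.5  0.1] op 1.001 q [ 0.4   0.83 -0.77  1.99  0.91  0.71  0.53]
shift [-0.0066 -0.      0.1196] turn [  0.06 -10.18  -0.05] rows>=2.9
```

>>> send_rows:
  moves: [-0.002,0,0.01,0,-3,0,-0.004,0,0.03,0,-6,0,-0.006,0,0.05,0,-10,0,-0.0066,0,0.07,0,-10.2,0,-0.0066,0,0.085,0,-10.2,0]

```text
clock: 12.78
tool_pos: [0.5155, -0.018, 0.0657]
eef_rot: [0.041, 0.995, -0.003, 0.09]
contact_force: [1.5, -1.0, -0.1]
opening: 1.002
```

```bash
python3 -c "
from h import *
rt=down(175.3,-10);go(tcpG([.5154,-.0187,.024],rt),rt)"
```

```text
clk 12.78 pos [ 0.5155 -0.018   0.0657] x yaw 175.27 tiltz [ 0.178 -0.014 -0.984] F [ 1.5 -1.  -0.1] op 1.002 q [ 0.25  0.92 -0.52  2.17  1.74  0.43 -0.28]
shift [ 0.0074 -0.0008  0.0351] turn [ 0.05  0.28 -0.02] rows>=0.9
```

>>> send_rows:
  moves: [0.002,-0.0005,0.01,0,0.1,0,0.004,-0.0008,0.02,0,0.2,0,0.0065,-0.0008,0.03,0,0.3,0,0.0074,-0.0008,0.0351,0,0.3,0,0.0074,-0.0008,0.0351,0,0.3,0]

```text
clock: 13.2
tool_pos: [0.5141, -0.0186, 0.0291]
eef_rot: [0.042, 0.995, -0.003, 0.086]
contact_force: [-0.3, -0.6, -0.3]
opening: 1.0
```

```bash
python3 -c "
from h import *
snap('wrist','wrist7.png')
rt=down(175.3,-10);go(tcpG([.5154,-.0187,.024],rt),rt)"
```

```text
clk 13.25 pos [ 0.5143 -0.0185  0.0298] x yaw 175.23 tiltz [ 0.172 -0.013 -0.985] F [0.5 0.4 0.1] op 1.000 q [ 0.27  1.01 -0.56  2.17  1.86  0.5  -0.37]
shift [-0.0001 -0.0001 -0.0001] turn [ 0.06 -0.05 -0.06] rows>=0.0
```

View pics/wrist7.png

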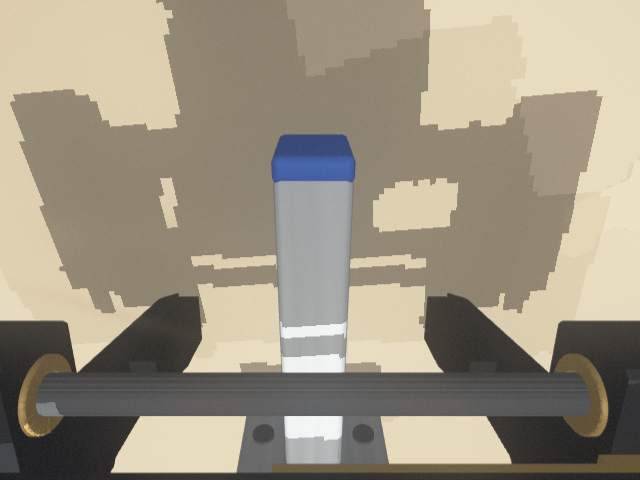

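The arm (columns 275–352) is centred between the open fingers. Closing.

>>> send_rows:
  moves: [0,0,0,0,0,0,0,0,0,0,0,0,0,0,0,0,0,0,0,0,0,0,0,0,0,0,0,0,0,0]
  claw: 1
  grip_force: 60

```text
clock: 13.67
tool_pos: [0.5145, -0.0186, 0.0301]
eef_rot: [0.041, 0.995, -0.003, 0.087]
contact_force: [-0.7, 0.3, 0.5]
opening: 0.642
```

>>> send_rows:
  moves: [0,0,0,0,0,0,0,0,0,0,0,0,0,0,0,0,0,0,0,0,0,0,0,0,0,0,0,0,0,0]

```text
clock: 14.08
tool_pos: [0.5145, -0.0186, 0.0301]
eef_rot: [0.041, 0.995, -0.003, 0.087]
contact_force: [-0.3, -0.3, -0.2]
opening: 0.268
```

>>> send_rows:
  moves: [0,0,0,0,0,0,0,0,0,0,0,0,0,0,0,0,0,0,0,0,0,0,0,0,0,0,0,0,0,0]

```text
clock: 14.5
tool_pos: [0.5145, -0.0185, 0.0301]
eef_rot: [0.041, 0.995, -0.003, 0.087]
contact_force: [0.9, 0.3, 0.2]
opening: 0.244
```

```bash
python3 -c "
from h import *
rt=down(175.3,-10);go(tcpG([.5154,-.0187,.165],rt),rt)"
```

```text
clk 14.50 pos [ 0.5145 -0.0185  0.0301] x yaw 175.23 tiltz [ 0.173 -0.013 -0.985] F [0.9 0.3 0.2] op 0.244 q [ 0.27  1.01 -0.56  2.17  1.86  0.5  -0.37]
shift [-2.430e-02  1.000e-04 -1.387e-01] turn [ 0.05 -0.02 -0.07] rows>=3.4
```

>>> send_rows:
  moves: [-0.002,0,-0.01,0,0,0,-0.005,0,-0.028,0,0,0,-0.0085,0,-0.048,0,0,0,-0.012,0,-0.068,0,0,0,-0.0155,0,-0.088,0,0,0]

```text
clock: 14.92
tool_pos: [0.5141, -0.0185, 0.1201]
eef_rot: [0.041, 0.995, -0.003, 0.087]
contact_force: [-0.6, 0.5, -2.3]
opening: 0.244
```

```bash
cat >m.py <<'E'
from h import *
# arm-top pitch & plate pose measured
def meas(s,show=True):
    W=cloud(s); st=r.get_state(); q=R.from_quat(st['eef_rot']); 
    return W,st
E
python3 -c "
from h import *
rt=down(175.3,-10);go(tcpG([.5154,-.0187,.165],rt),rt)
s=snap('side','side8.png');W=cloud(s);s2=snap('wrist','wrist8.png');W2=cloud(s2)
for n,s_,W_ in [('side',s,W),('wrist',s2,W2)]:
  m=imaging.silhouettes('hanger_arm',s_)
  if not m: continue
  px=m[0]['pixels']; P=W_[px];P=P[~np.isnan(P[:,0])]; print(n,m[0]['score'],len(P),np.percentile(P,[1,50,99],axis=0).round(4).tolist())
  np.save(n+'P.npy',P)
for qn in ['hanger_arm','hanger_hooks','hanger_plate']:
  print(qn,[(np.array(x['point'])*[640,480],x['score']) for x in imaging.pinpoint(qn,s)])
"
```

```text
clk 14.92 pos [ 0.5141 -0.0185  0.1201] x yaw 175.25 tiltz [ 0.172 -0.013 -0.985] F [-0.6  0.5 -2.3] op 0.244 q [ 0.21  0.79 -0.46  2.16  1.4   0.35  0.05]
shift [-0.0091 -0.     -0.05  ] turn [ 0.06 -0.06 -0.05] rows>=1.2
side 0.83 818 [[0.4473, -0.0479, 0.0975], [0.5679, -0.012, 0.1251], [0.5777, 0.0078, 0.1784]]
wrist 0.84 23757 [[0.4494, -0.0483, 0.0989], [0.4912, -0.0164, 0.1229], [0.5739, 0.0022, 0.1243]]
hanger_arm [(array([354.88 , 266.688]), 0.92), (array([172.672, 355.296]), 0.3)]
hanger_hooks [(array([330.88 , 241.296]), 0.77)]
hanger_plate [(array([331.776, 231.024]), 0.6)]
```

View pics/side8.png

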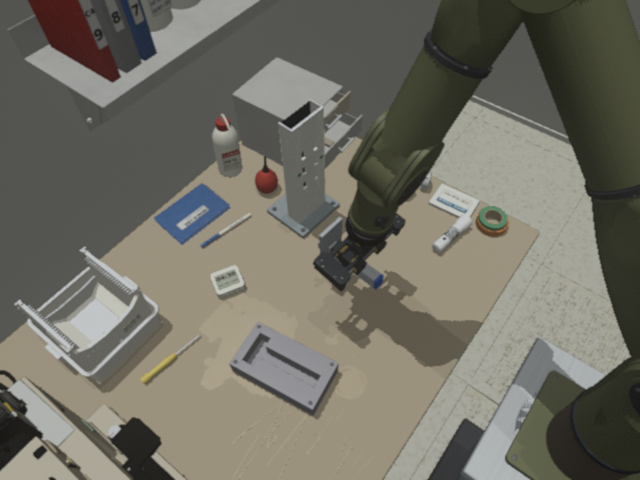

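View pics/wrist8.png

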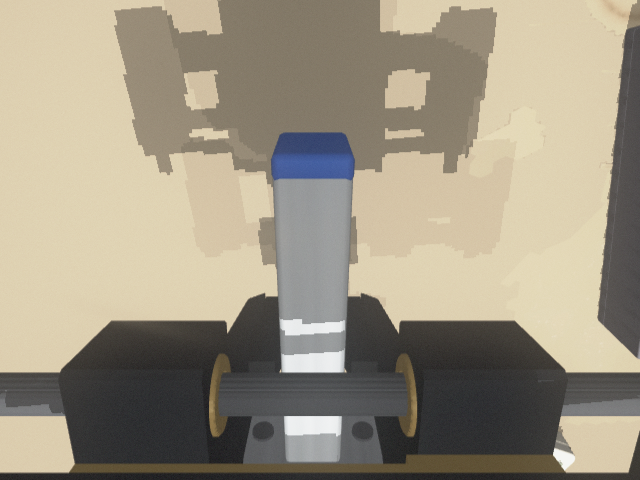

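```bash
python3 -c "
import numpy as np,cv2
P=np.load('wristP.npy');Q=P[(P[:,0]<.55)&(P[:,2]>.11)]
A=np.c_[Q[:,:2],np.ones(len(Q))]
for _ in range(5):
  c=np.linalg.lstsq(A,Q[:,2],rcond=None)[0];e=abs(A@c-Q[:,2]);k=e<np.percentile(e,90);A=A[k];Q=Q[k]
print(c,'top at',A[:,:2].mean(0)@c[:2]+c[2],len(Q),e.max())
print(cv2.minAreaRect(Q[:,:2].astype(np.float32)))
S=np.load('sideP.npy');S=S[S[:,2]>.13];print(S.mean(0),S[:,2].max(),cv2.minAreaRect(S[:,:2].astype(np.float32)))
"
```

```text
[0.00504989 0.00109961 0.12061504] top at 0.12304937118752385 10133 0.0006205327979711683
((0.5001754760742188, -0.01705496571958065), (0.021812187507748604, 0.10153724998235703), 85.5057373046875)
[ 0.57052505 -0.01792001  0.15836845] 0.1880255451830919 ((0.5352171659469604, 0.0004647299647331238), (0.054080527275800705, 0.11083884537220001), 59.43893051147461)
```

```bash
cat >> h.py <<'E'
PO=np.array([.7045,-.1263]);PX=np.array([.9967,-.0814]);PY=np.array([.0814,.9967])
def tgt(hx,hy,hz,yaw=175.3,tilt=-10):
    "tool pose so that hooks are at (hx,hy) in post frame, world z hz"
    rt=down(yaw,tilt); g=PO+PX*(hx-.063)+PY*hy
    return [g[0]-.0010,g[1]+.0001,hz-.0039],rt
def hk():
    st=r.get_state();p=np.array(st['tool_pos']);g=p[:2]+[.0010,-.0001]
    q=R.from_quat(st['eef_rot']).as_matrix();a=-q[:2,0];a/=np.linalg.norm(a)
    h=g+.063*a-PO;print('hook est in post: x %.4f y %.4f z %.4f'%(h@PX,h@PY,p[2]+.0039-.16),'yaw err',np.degrees(np.cross(PX,a)).round(2))
E
python3 -c "
from h import *
go(*tgt(-.05,0,.173))"
```

```text
clk 15.27 pos [ 0.5137 -0.0188  0.1181] x yaw 175.24 tiltz [ 0.17  -0.013 -0.985] F [ 0.2 -0.4 -3.2] op 0.246 q [ 0.22  0.8  -0.46  2.16  1.4   0.36  0.04]
shift [-0.0925 -0.0914 -0.0358] turn [ 0.04 -0.16 -0.06] rows>=3.2
```

>>> send_rows:
  moves: [-0.015,-0.012,-0.018,0,0,0,-0.035,-0.034,-0.035,0,0,0,-0.058,-0.058,-0.0358,0,0,0,-0.078,-0.078,-0.0358,0,0,0,-0.0925,-0.0914,-0.0358,0,-0.1,0]

```text
clock: 15.68
tool_pos: [0.5919, -0.1215, 0.1685]
eef_rot: [0.044, 0.995, -0.004, 0.086]
contact_force: [0.7, -1.1, -2.2]
opening: 0.238
```

```bash
cat > m2.py <<'E'
from h import *
import sys
tag=sys.argv[1]
hk()
for n in ['side','top']:
    s=snap(n,n+tag+'.png');W=cloud(s)
    hk()
    if n=='side': # crop x3
        u,v=proj(s,[[.69,-.12,.17]])[0]; im=cv2.cvtColor(s['image'],cv2.COLOR_RGB2BGR)
        u0,v0=int(u-70),int(v-60);cv2.imwrite('pics/c'+tag+'.png',cv2.resize(im[max(v0,0):v0+120,u0:u0+140],None,fx=5,fy=5,interpolation=cv2.INTER_CUBIC))
    D=W[...,:2]-PO; X=D@PX;Y=D@PY;Z=W[...,2]
    f=(abs(X)<.006)&(abs(Y)<.06)&(Z>.05)&(Z<.29)
    print(n,'face x med',np.nanmedian(X[f]), 'slope',np.polyfit(Y[f],X[f],1))
    ys=[]
    for zb in np.arange(.235,.29,.01):
        k=f&(abs(Z-zb)<.005)
        if k.sum()>5: ys.append((Y[k].min(),Y[k].max()))
    if ys: print(' post edges',np.median(ys,axis=0), 'mid',np.median(ys,axis=0).mean())
    # plate front face/top: points between x -.1..-.008 and z .175...235
    k=(X>-.09)&(X<-.008)&(abs(Y)<.05)&(Z>.19)&(Z<.235)
    if k.sum()>10:
        P=np.c_[X[k],Y[k],Z[k]]; print(' plate',k.sum(),np.percentile(P,[1,50,99],axis=0).round(4).tolist())
        t=P[P[:,2]>P[:,2].max()-.006]; 
        print(' ',cv2.minAreaRect(P[:,:2].astype(np.float32)),cv2.minAreaRect(t[:,:2].astype(np.float32)))
E
python3 m2.py 9
```

```text
hook est in post: x -0.0486 y -0.0048 z 0.0124 yaw err -0.38
hook est in post: x -0.0463 y -0.0081 z 0.0123 yaw err -0.6
side face x med -0.000541831217456368 slope [ 0.00876654 -0.00038768]
 post edges [-0.04482985  0.04564513] mid 0.0004076391101863405
 plate 349 [[-0.059, -0.033, 0.1902], [-0.0567, -0.0022, 0.2137], [-0.0491, 0.0262, 0.2273]]
  ((-0.05407233163714409, -0.0032732635736465454), (0.06249748170375824, 0.010674668475985527), 89.54490661621094) ((-0.05366013944149017, -0.004471885040402412), (0.06012461334466934, 0.009990466758608818), 89.1988525390625)
hook est in post: x -0.0483 y -0.0055 z 0.0118 yaw err -0.55
top face x med 0.00021269145087329707 slope [-5.12925329e-05  3.32673890e-04]
 post edges [-0.04493092  0.04395627] mid -0.000487324947757814
 plate 224 [[-0.0889, -0.0365, 0.1913], [-0.0533, -0.0064, 0.222], [-0.0463, 0.0258, 0.2328]]
  ((-0.06753817945718765, -0.0010560601949691772), (0.043631065636873245, 0.07235072553157806), 0.8723572492599487) ((-0.07626175135374069, -0.002439487725496292), (0.010618668980896473, 0.07888595759868622), 25.88327980041504)
```

View pics/c9.png

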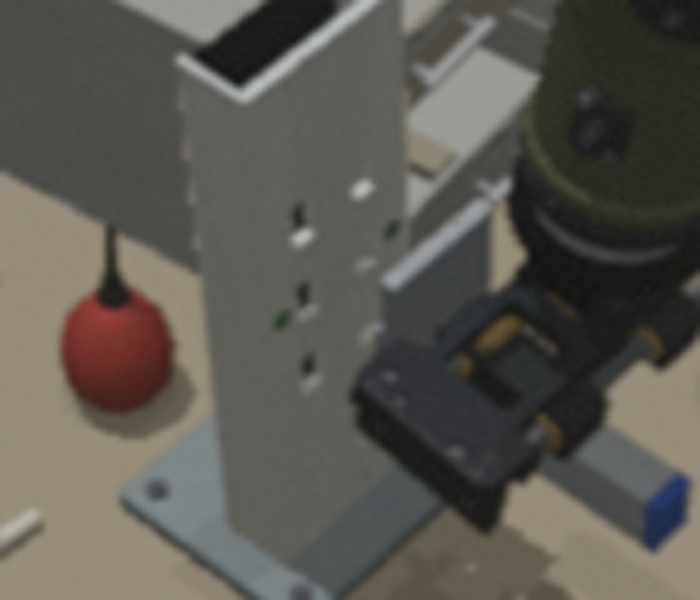

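View pics/top9.png

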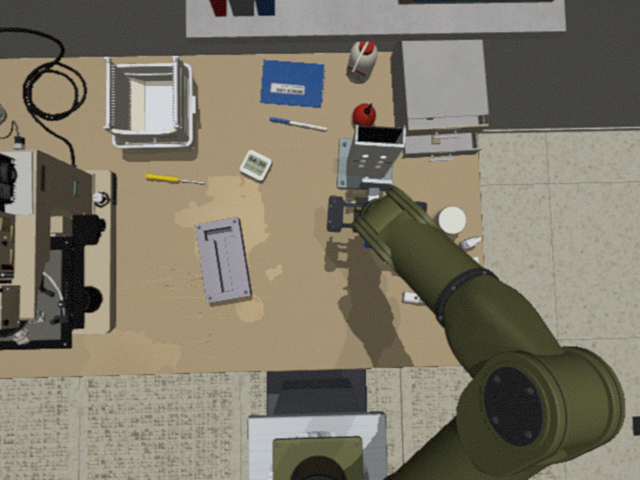

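```bash
python3 -c "
from h import *
hk();go(*tgt(-.03,0,.172))"
```

```text
hook est in post: x -0.0483 y -0.0055 z 0.0118 yaw err -0.55
clk 15.78 pos [ 0.5922 -0.122   0.1679] x yaw 174.78 tiltz [ 0.172 -0.016 -0.985] F [-0.5  1.1 -3.6] op 0.246 q [ 0.51  0.81 -0.66  1.86  0.93  0.6   0.75]
shift [-0.018   0.0051  0.0029] turn [-0.12 -0.03 -0.51] rows>=0.5
```

>>> send_rows:
  moves: [-0.004,0.002,0.0005,0,0,-0.2,-0.008,0.004,0.001,0,0,-0.4,-0.013,0.005,0.002,-0.1,0,-0.5,-0.017,0.0051,0.0029,-0.1,0,-0.5,-0.018,0.0051,0.0029,-0.1,0,-0.5]

```text
clock: 16.2
tool_pos: [0.6116, -0.1174, 0.168]
eef_rot: [0.04, 0.995, -0.003, 0.087]
contact_force: [0.9, -0.1, -3.2]
opening: 0.243
```

>>> send_rows:
  moves: [0,0,0,0,0,0,0,0,0,0,0,0,0,0,0,0,0,0,0,0,0,0,0,0,0,0,0,0,0,0]

```text
clock: 16.62
tool_pos: [0.6114, -0.1175, 0.168]
eef_rot: [0.04, 0.995, -0.003, 0.087]
contact_force: [0.0, -1.1, -1.7]
opening: 0.243
```

```bash
python3 m2.py 10;python3 -c "
from h import *
hk();go(*tgt(-.03,0,.172))"
```

```text
hook est in post: x -0.0296 y 0.0013 z 0.0119 yaw err 0.06
hook est in post: x -0.0295 y 0.0013 z 0.0119 yaw err 0.06
side face x med -0.0004947339351272606 slope [ 0.00818342 -0.0003796 ]
 post edges [-0.04447462  0.04610149] mid 0.0008134349116250411
 plate 372 [[-0.089, -0.0281, 0.1908], [-0.0376, 0.0082, 0.2147], [-0.0306, 0.0455, 0.2338]]
  ((-0.04738315939903259, 0.019311683252453804), (0.04137043282389641, 0.09308785945177078), 37.18925857543945) ((-0.07699242234230042, 0.039191391319036484), (0.013139702379703522, 0.024937961250543594), 52.55597686767578)
hook est in post: x -0.0294 y 0.0012 z 0.0120 yaw err 0.05
top face x med 0.00022145972674310883 slope [-0.00073305  0.0003637 ]
 post edges [-0.0451056   0.04391211] mid -0.0005967428267702156
 plate 250 [[-0.0811, -0.0266, 0.1914], [-0.0367, 0.0069, 0.2223], [-0.0294, 0.047, 0.2348]]
  ((-0.04724137485027313, 0.018092459067702293), (0.04097854718565941, 0.09059840440750122), 41.482215881347656) ((-0.07707551121711731, 0.03453170508146286), (0.014310760423541069, 0.027188453823328018), 29.28484535217285)
hook est in post: x -0.0294 y 0.0012 z 0.0120 yaw err 0.05
clk 16.72 pos [ 0.6115 -0.1175  0.1681] x yaw 175.38 tiltz [ 0.173 -0.014 -0.985] F [-0.2 -0.  -2.1] op 0.244 q [ 0.5   0.84 -0.68  1.81  0.91  0.64  0.79]
shift [ 0.0005 -0.0012 -0.0001] turn [ 0.02 -0.01  0.08] rows>=0.0
```

View pics/c10.png

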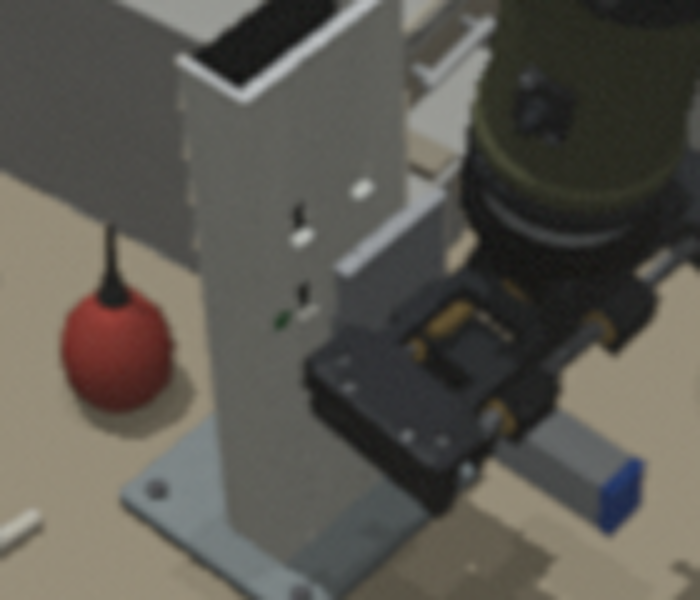

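```bash
cat > m3.py <<'E'
from h import *
import sys
x0=float(sys.argv[1])
for n in ['side','top']:
    s=snap(n);W=cloud(s); D=W[...,:2]-PO; X=D@PX;Y=D@PY;Z=W[...,2]
    k=(X>x0-.013)&(X<x0+.004)&(abs(Y)<.04)&(Z>.205)&(Z<.232); P=np.c_[X,Y,Z].reshape(3,-1) if 0 else np.c_[X[k],Y[k],Z[k]]
    print(n,len(P),'y',np.sort(P[:,1])[[0,1,2,-3,-2,-1]].round(4),'z',np.sort(P[:,2])[-3:].round(4),cv2.minAreaRect(P[:,:2].astype(np.float32)))
    t=P[P[:,2]>np.percentile(P[:,2],99)-.004]; print('  top x/y med',np.median(t,axis=0).round(4),cv2.minAreaRect(t[:,:2].astype(np.float32)))
    # slots: dark holes in face region, using rectified image of the face
    h,w=300,450 # 0.2 mm? -> 5px/mm over 90 x 60 mm
    src=[]
    ys=[.045,-.045]; zs=[.25,.12]
    pts=np.array([[*(PO+PY*y),z] for z in zs for y in ys]); uv=proj(s,pts).astype(np.float32)
    H=cv2.getPerspectiveTransform(uv,np.float32([[0,0],[720,0],[0,1040],[720,1040]]))
    im=cv2.warpPerspective(cv2.cvtColor(s['image'],cv2.COLOR_RGB2BGR),H,(720,1040),flags=cv2.INTER_CUBIC)
    cv2.imwrite('pics/rect_%s_%s.png'%(n,sys.argv[2]),im[:600])
hk()
E
python3 m3.py -.0295 a
```

```text
side 237 y [-0.029  -0.0279 -0.0276  0.0326  0.0327  0.033 ] z [0.2271 0.2271 0.2272] ((-0.03450765460729599, 0.002014653757214546), (0.062020547688007355, 0.011233584024012089), 89.63998413085938)
  top x/y med [-0.035   0.0057  0.2246] ((-0.03500641882419586, 0.003390548750758171), (0.05812272056937218, 0.009323278442025185), 88.07611846923828)
top 172 y [-0.0275 -0.0273 -0.0272  0.0307  0.0308  0.0309] z [0.227  0.2271 0.2282] ((-0.03334922716021538, 0.001734413206577301), (0.008970780298113823, 0.058393705636262894), 0.0806780532002449)
  top x/y med [-0.0332 -0.0028  0.2245] ((-0.033849529922008514, 0.0011397991329431534), (0.007629983592778444, 0.0572022944688797), 0.02548411674797535)
hook est in post: x -0.0294 y 0.0013 z 0.0119 yaw err 0.05
```

View pics/rect_top_a.png

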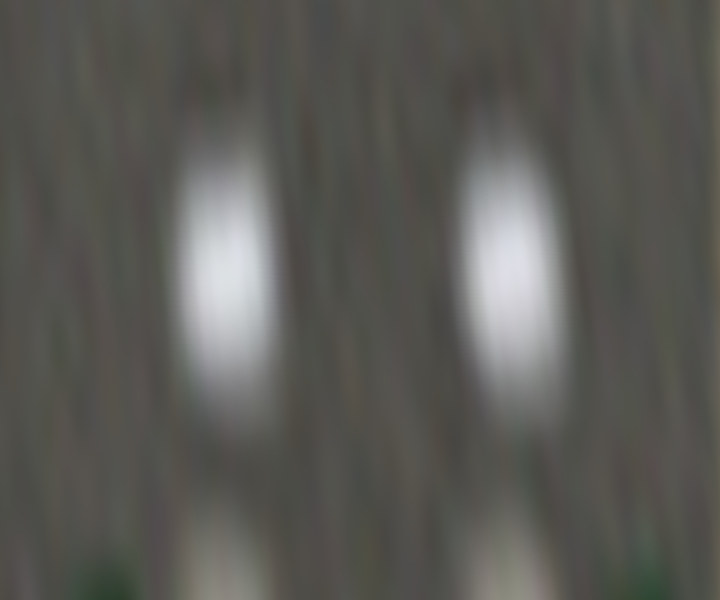

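View pics/rect_side_a.png

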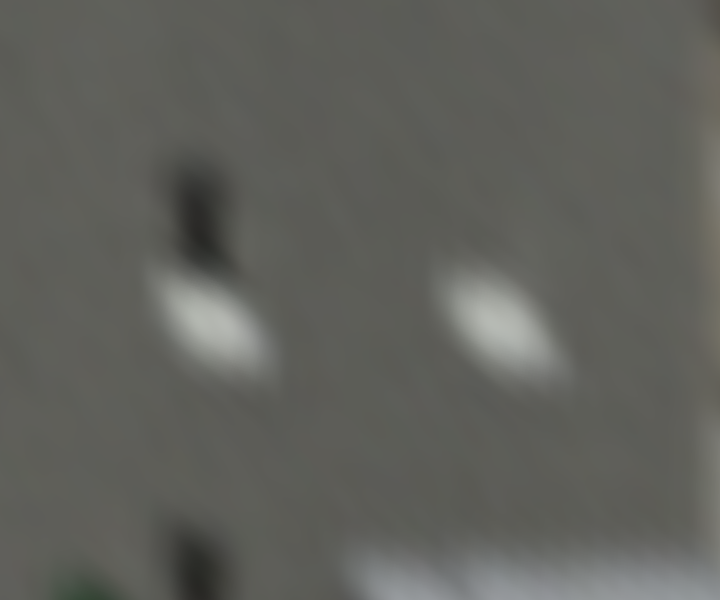

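```bash
python3 -c "
from h import *
for n in ['top','side']:
    s=snap(n);W=cloud(s); D=W[...,:2]-PO; X=D@PX;Y=D@PY;Z=W[...,2]
    k=(X>-.043)&(X<-.026)&(abs(Y)<.035)&(Z>.19)&(Z<.24)
    print(n,'plate',np.histogram(Z[k],np.arange(.19,.236,.002)))
    k=(X>-.003)&(X<.04)&(abs(Y)<.05)&(Z>.28)&(Z<.32)
    print('post',np.histogram(Z[k],np.arange(.28,.312,.002)))
    k=(X>-.03)&(X<.09)&(abs(Y)<.06)&(Z>.006)&(Z<.02); print('base z',np.median(Z[k]))
hk()"
```

```text
top plate (array([10,  6,  4,  6,  7,  5,  4,  6,  5,  7,  4,  7,  5,  9, 13, 30, 39,
       33, 16,  0,  0,  0]), array([0.19 , 0.192, 0.194, 0.196, 0.198, 0.2  , 0.202, 0.204, 0.206,
       0.208, 0.21 , 0.212, 0.214, 0.216, 0.218, 0.22 , 0.222, 0.224,
       0.226, 0.228, 0.23 , 0.232, 0.234]))
post (array([25, 33, 33, 27, 32, 33, 38, 56, 75, 68, 92, 38,  6,  0,  0]), array([0.28 , 0.282, 0.284, 0.286, 0.288, 0.29 , 0.292, 0.294, 0.296,
       0.298, 0.3  , 0.302, 0.304, 0.306, 0.308, 0.31 ]))
base z 0.012746560811012943
side plate (array([ 9, 14, 16, 14, 16, 17, 13, 16, 20, 13, 12, 17, 17, 18, 12, 16, 40,
       51, 10,  0,  0,  0]), array([0.19 , 0.192, 0.194, 0.196, 0.198, 0.2  , 0.202, 0.204, 0.206,
       0.208, 0.21 , 0.212, 0.214, 0.216, 0.218, 0.22 , 0.222, 0.224,
       0.226, 0.228, 0.23 , 0.232, 0.234]))
post (array([ 54,  58,  68,  59,  62,  62,  64,  60,  91,  72, 104,  52,   3,
         0,   0]), array([0.28 , 0.282, 0.284, 0.286, 0.288, 0.29 , 0.292, 0.294, 0.296,
       0.298, 0.3  , 0.302, 0.304, 0.306, 0.308, 0.31 ]))
base z 0.013959393243552427
hook est in post: x -0.0294 y 0.0013 z 0.0119 yaw err 0.05
```

```bash
python3 -c "
from h import *
go(*tgt(-.015,-.0007,.172))"
```

```text
clk 16.92 pos [ 0.6115 -0.1174  0.168 ] x yaw 175.38 tiltz [ 0.173 -0.014 -0.985] F [ 0.2  0.6 -2.2] op 0.245 q [ 0.5   0.84 -0.68  1.81  0.91  0.64  0.79]
shift [-0.0142 -0.002   0.0024] turn [ 0.03 -0.01  0.08] rows>=0.3
```

>>> send_rows:
  moves: [-0.003,-0.001,0.0005,0,0,0,-0.006,-0.002,0.001,0,0,0,-0.01,-0.002,0.0017,0,0,0.1,-0.0142,-0.002,0.0024,0,0,0.1,-0.0142,-0.002,0.0024,0,0,0.1]

```text
clock: 17.33
tool_pos: [0.627, -0.1206, 0.1682]
eef_rot: [0.041, 0.995, -0.003, 0.088]
contact_force: [0.8, 0.2, -2.2]
opening: 0.245
```

```bash
python3 m3.py -.015 b; python3 -c "
from h import *
s=snap('side');im=cv2.cvtColor(s['image'],cv2.COLOR_RGB2BGR);u,v=proj(s,[[.70,-.12,.18]])[0].astype(int);cv2.imwrite('pics/c11.png',cv2.resize(im[v-50:v+50,u-60:u+60],None,fx=6,fy=6,interpolation=cv2.INTER_CUBIC))
go(*tgt(0,-.0007,.172))"
```

```text
side 240 y [-0.0303 -0.0301 -0.0301  0.0308  0.0308  0.0309] z [0.2272 0.2282 0.2288] ((-0.019658805802464485, 0.0002581551671028137), (0.061221688985824585, 0.012422380968928337), 87.69541931152344)
  top x/y med [-0.0193 -0.0009  0.2249] ((-0.01972067728638649, -0.000382494181394577), (0.059057895094156265, 0.011220760643482208), 89.2945327758789)
top 172 y [-0.0307 -0.0287 -0.0282  0.029   0.0291  0.0291] z [0.2273 0.2276 0.2278] ((-0.018538931384682655, -0.0007691048085689545), (0.059757914394140244, 0.008564730174839497), 89.81644439697266)
  top x/y med [-0.0183 -0.003   0.2248] ((-0.018702823668718338, -0.001040332019329071), (0.008225216530263424, 0.059281159192323685), 0.49449679255485535)
hook est in post: x -0.0148 y -0.0007 z 0.0119 yaw err -0.05
clk 17.48 pos [ 0.6257 -0.1205  0.168 ] x yaw 175.29 tiltz [ 0.173 -0.014 -0.985] F [ 0.1 -1.3 -3. ] op 0.247 q [ 0.5   0.85 -0.69  1.76  0.89  0.67  0.82]
shift [-0.0148 -0.0001  0.0025] turn [ 0.04 -0.03 -0.01] rows>=0.4
```

View pics/c11.png

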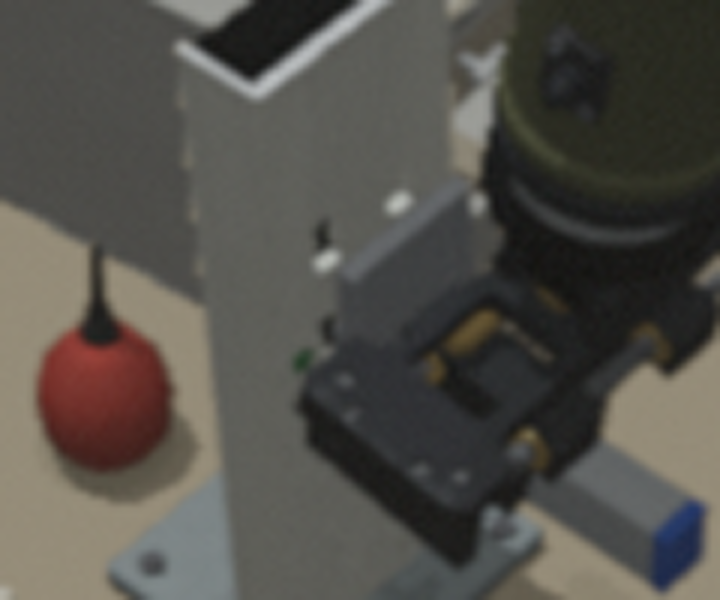

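>>> send_rows:
  moves: [-0.002,0,0.0003,0,0,0,-0.0035,0,0.0006,0,0,0,-0.005,0,0.0009,0,0,0,-0.0065,0,0.0011,0,0,0,-0.008,0,0.0014,0,0,0]

```text
clock: 17.9
tool_pos: [0.634, -0.1212, 0.168]
eef_rot: [0.041, 0.995, -0.003, 0.087]
contact_force: [-0.1, 0.1, -1.4]
opening: 0.243
```

```bash
python3 -c "
from h import *
hk();go(*tgt(0.001,-.0007,.172))"
```

```text
hook est in post: x -0.0067 y -0.0007 z 0.0119 yaw err -0.05
clk 17.90 pos [ 0.634  -0.1212  0.168 ] x yaw 175.28 tiltz [ 0.173 -0.014 -0.985] F [-0.1  0.1 -1.4] op 0.243 q [ 0.5   0.86 -0.69  1.74  0.89  0.68  0.83]
shift [-0.0076 -0.      0.0013] turn [ 0.04 -0.02 -0.02] rows>=0.2
```

Hook x at −6.7 mm with no force: the tabs are going in. Continue to contact.

>>> send_rows:
  moves: [-0.0015,0,0.0003,0,0,0,-0.003,0,0.0005,0,0,0,-0.0045,0,0.0008,0,0,0,-0.006,0,0.001,0,0,0,-0.0072,0,0.0013,0,0,0]

```text
clock: 18.32
tool_pos: [0.6406, -0.1218, 0.1678]
eef_rot: [0.041, 0.995, -0.003, 0.086]
contact_force: [-5.2, 0.7, 0.4]
opening: 0.246
```

```bash
python3 -c "
from h import *
hk();go(*tgt(0.001,-.0007,.172))"
```

```text
hook est in post: x -0.0001 y -0.0008 z 0.0117 yaw err -0.05
clk 18.32 pos [ 0.6406 -0.1218  0.1678] x yaw 175.29 tiltz [ 0.171 -0.014 -0.985] F [-5.2  0.7  0.4] op 0.246 q [ 0.5   0.87 -0.7   1.71  0.88  0.7   0.85]
shift [-0.0011  0.0001 -0.0002] turn [ 0.01 -0.13 -0.01] rows>=0.0
```

>>> send_rows:
  moves: [0.0007,0,0.002,0,0,0,0.0012,0,0.0045,0,0,0,0.0016,0,0.007,0,0,0,0.002,0,0.009,0,0,0,0.0022,0,0.0105,0,0,0]

```text
clock: 18.73
tool_pos: [0.6402, -0.1219, 0.1566]
eef_rot: [0.041, 0.995, -0.003, 0.086]
contact_force: [-0.2, 0.4, -2.1]
opening: 0.246
```

```bash
python3 -c "
from h import *
hk();go(*tgt(-.0003,-.0007,.160))"
```

```text
hook est in post: x -0.0004 y -0.0009 z 0.0005 yaw err -0.05
clk 18.73 pos [ 0.6402 -0.1219  0.1566] x yaw 175.29 tiltz [ 0.171 -0.014 -0.985] F [-0.2  0.4 -2.1] op 0.246 q [ 0.49  0.88 -0.68  1.72  0.9   0.68  0.83]
shift [-0.      0.0001  0.0006] turn [ 0.01 -0.13 -0.01] rows>=0.0
```

Almost down, no jam. Press a little further until force shows.

>>> send_rows:
  moves: [0.0001,0,0.0006,0,0,0,0.0002,0,0.0012,0,0,0,0.0003,0,0.0016,0,0,0,0.0003,0,0.002,0,0,0,0.0003,0,0.002,0,0,0]

```text
clock: 19.15
tool_pos: [0.6404, -0.1219, 0.1554]
eef_rot: [0.041, 0.995, -0.004, 0.086]
contact_force: [-4.6, -0.0, 4.7]
opening: 0.247
```

```bash
python3 -c "
from h import *
hk();go(*tgt(-.0003,-.0007,.160))"; python3 m3.py 0 c
```

```text
hook est in post: x -0.0002 y -0.0009 z -0.0007 yaw err -0.03
clk 19.15 pos [ 0.6404 -0.1219  0.1554] x yaw 175.30 tiltz [ 0.172 -0.014 -0.985] F [-4.6 -0.   4.7] op 0.247 q [ 0.49  0.89 -0.68  1.72  0.9   0.67  0.83]
shift [-0.0001  0.0001 -0.0007] turn [-0.02 -0.08 -0.  ] rows>=0.0
side 341 y [-0.0391 -0.039  -0.039   0.0391  0.0393  0.0395] z [0.2316 0.2316 0.232 ] ((-0.0035585458390414715, 0.00010954588651657104), (0.014692530035972595, 0.07859347760677338), 0.8092101812362671)
  top x/y med [-0.0006 -0.0013  0.2296] ((-0.0002791013102978468, -0.00022171437740325928), (0.004515981767326593, 0.07746750116348267), 0.1801518350839615)
top 217 y [-0.0351 -0.0309 -0.0301  0.0376  0.0383  0.0392] z [0.2318 0.2318 0.2319] ((-0.002572638913989067, 0.0020132549107074738), (0.01264610979706049, 0.07434656471014023), 0.8242246508598328)
  top x/y med [ 0.0004 -0.0015  0.2297] ((0.0002937972894869745, 0.001221831887960434), (0.0020305460784584284, 0.07266204059123993), 0.12419543415307999)
hook est in post: x -0.0003 y -0.0009 z -0.0007 yaw err -0.04
```

>>> send_rows:
  moves: [0,0,0,0,0,0,0,0,0,0,0,0,0,0,0,0,0,0,0,0,0,0,0,0,0,0,0,0,0,0]
  claw: -0.2

```text
clock: 19.67
tool_pos: [0.6405, -0.1218, 0.1553]
eef_rot: [0.041, 0.995, -0.004, 0.086]
contact_force: [-0.5, 0.9, 0.2]
opening: 0.587
```

>>> send_rows:
  moves: [0,0,0,0,0,0,0,0,0,0,0,0,0,0,0,0,0,0,0,0,0,0,0,0,0,0,0,0,0,0]
  claw: -0.6

```text
clock: 20.08
tool_pos: [0.6405, -0.1218, 0.1553]
eef_rot: [0.041, 0.995, -0.004, 0.086]
contact_force: [-0.5, -0.7, -0.8]
opening: 0.798
```

```bash
python3 -c "
from h import *
go(*tgt(-.0003,-.0007,.160))
snap('wrist','wrist12.png')
s=snap('side','side12.png');im=cv2.cvtColor(s['image'],cv2.COLOR_RGB2BGR);u,v=proj(s,[[.68,-.12,.18]])[0].astype(int);cv2.imwrite('pics/c12.png',cv2.resize(im[v-50:v+50,u-60:u+60],None,fx=6,fy=6,interpolation=cv2.INTER_CUBIC))
"
```

```text
clk 20.08 pos [ 0.6405 -0.1218  0.1553] x yaw 175.29 tiltz [ 0.172 -0.014 -0.985] F [-0.5 -0.7 -0.8] op 0.798 q [ 0.49  0.89 -0.68  1.72  0.9   0.67  0.83]
shift [ 0.      0.0001 -0.0008] turn [-0.   -0.08 -0.01] rows>=0.0
```

View pics/c12.png

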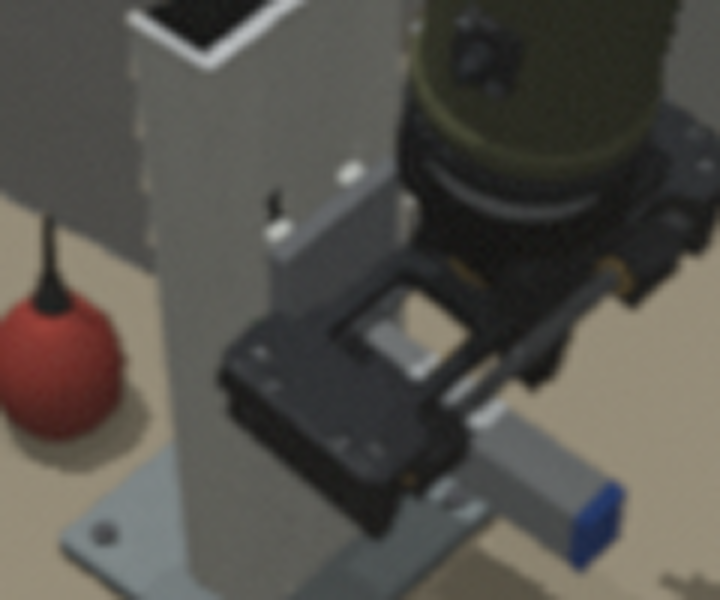

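View pics/wrist12.png

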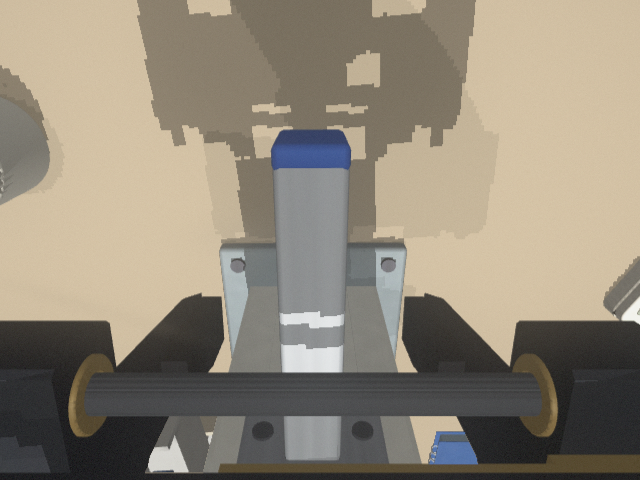

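>>> send_rows:
  moves: [0,0,-0.01,0,0,0,0,0,-0.03,0,0,0,0,0,-0.055,0,0,0,0,0,-0.08,0,0,0,0,0,-0.1,0,0,0]
  claw: -0.6

```text
clock: 20.6
tool_pos: [0.6233, -0.12, 0.2564]
eef_rot: [0.041, 0.995, -0.003, 0.087]
contact_force: [0.5, -0.4, 0.3]
opening: 0.797
```

>>> send_rows:
  moves: [0.03,0,-0.01,0,0,0,0.06,0,-0.02,0,0,0,0.09,0,-0.03,0,0,0,0.12,0,-0.04,0,0,0,0.14,0,-0.04,0,0,0]

```text
clock: 21.02
tool_pos: [0.4764, -0.1079, 0.273]
eef_rot: [0.04, 0.995, -0.004, 0.087]
contact_force: [0.7, -0.2, 0.3]
opening: 0.799
```

>>> send_rows:
  moves: [0,0,0,0,0,0,0,0,0,0,0,0,0,0,0,0,0,0,0,0,0,0,0,0,0,0,0,0,0,0]

```text
clock: 21.43
tool_pos: [0.4778, -0.1078, 0.2731]
eef_rot: [0.04, 0.995, -0.004, 0.088]
contact_force: [0.4, -0.2, -0.1]
opening: 0.801
```

```bash
python3 -c "
from h import *
go(*tgt(-.0003,-.0007,.160))
s=snap('side','side13.png');im=cv2.cvtColor(s['image'],cv2.COLOR_RGB2BGR);u,v=proj(s,[[.68,-.12,.18]])[0].astype(int);cv2.imwrite('pics/c13.png',cv2.resize(im[v-50:v+50,u-60:u+60],None,fx=6,fy=6,interpolation=cv2.INTER_CUBIC))
W=cloud(s); D=W[...,:2]-PO; X=D@PX;Y=D@PY;Z=W[...,2]
k=(X>-.15)&(X<-.003)&(abs(Y)<.04)&(Z>.1)&(Z<.23); P=np.c_[X[k],Y[k],Z[k]]
t=P[(P[:,0]<-.012)&(abs(P[:,1])<.012)&(P[:,2]>.13)];c=np.polyfit(t[:,0],t[:,2],1);print('arm top z',c,len(t));
a=P[(P[:,0]<-.02)];print(cv2.minAreaRect(a[:,:2].astype(np.float32)))
pl=P[(P[:,2]>.165)&(P[:,0]>-.02)];print('plate',np.percentile(pl,[1,50,99],axis=0).round(4).tolist())
for q in ['hanger_hooks','post_slots','hanger_arm']: print(q,[(np.array(x['point'])*[640,480],x['score']) for x in imaging.pinpoint(q,s)[:1]])
snap('top','top13.png')
"
```

```text
clk 21.43 pos [ 0.4778 -0.1078  0.2731] x yaw 175.35 tiltz [ 0.175 -0.015 -0.984] F [ 0.4 -0.2 -0.1] op 0.801 q [ 0.68  0.55 -0.83  2.08  0.76  0.63  0.83]
shift [-0.1401 -0.0006  0.1438] turn [-0.03  0.12  0.05] rows>=4.8
arm top z [0.1499151  0.16236271] 848
((-0.07677768170833588, 0.0006346078589558601), (0.025291910395026207, 0.11317896097898483), 89.37895202636719)
plate [[-0.0142, -0.0299, 0.166], [-0.0112, 0.0028, 0.1949], [-0.005, 0.0304, 0.2148]]
hanger_hooks [(array([311.808, 171.024]), 0.57)]
post_slots [(array([311.488, 170.88 ]), 0.9)]
hanger_arm [(array([333.312, 195.12 ]), 0.57)]
```

View pics/c13.png

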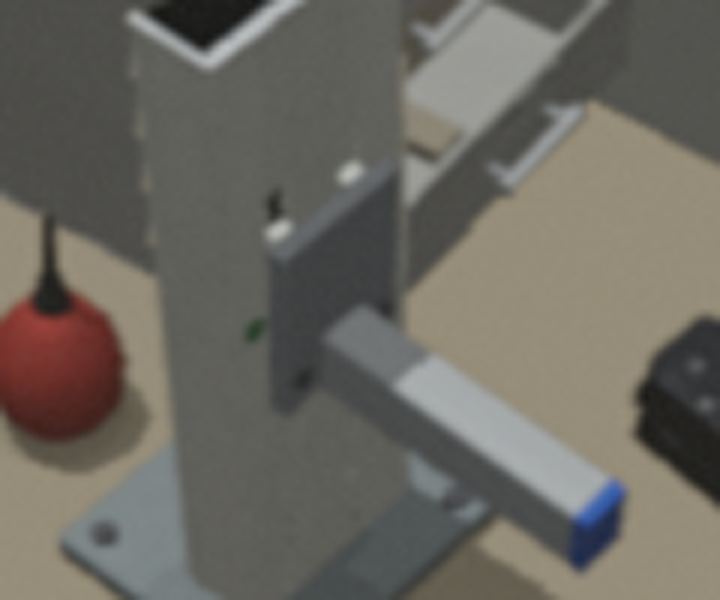

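View pics/side13.png

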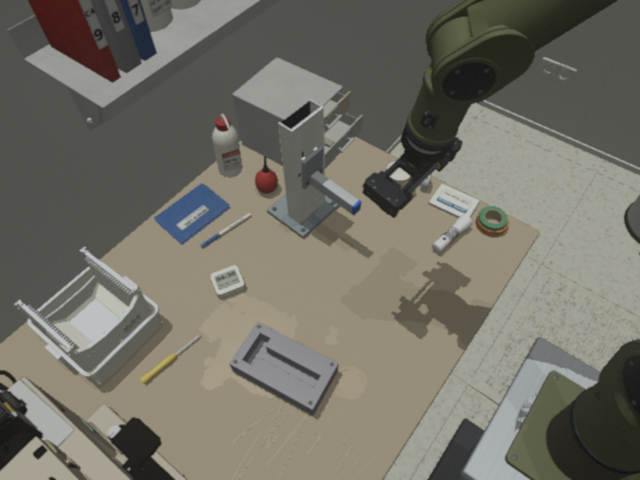

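```bash
python3 -c "
from h import *
for n in ['side','top','wrist']:
    s=snap(n);W=cloud(s); D=W[...,:2]-PO; X=D@PX;Y=D@PY;Z=W[...,2]
    k=(X>-.125)&(X<-.014)&(abs(Y)<.009)&(Z>.12)&(Z<.18); P=np.c_[X[k],Y[k],Z[k]]
    if k.sum()<30: print(n,k.sum());continue
    b=[];
    for x in np.arange(-.12,-.015,.01):
        q=P[abs(P[:,0]-x)<.005]
        if len(q)>5:b.append((x,np.percentile(q[:,2],75)))
    b=np.array(b);print(n,len(P),'armtop',np.polyfit(b[:,0],b[:,1],1),b[:,1].round(4))
    k=(X>-.03)&(X<-.004)&(abs(Y)<.032)&(Z>.17)&(Z<.206);P=np.c_[X[k],Y[k],Z[k]]
    if len(P)>20:print('plate lean',np.polyfit(P[:,2],P[:,0],1),'y',P[:,1].min(),P[:,1].max())
    k=(X>-.03)&(X<-.003)&(abs(Y)<.032)&(Z>.2)&(Z<.225);print('ztop hist',np.histogram(Z[k],np.arange(.2,.222,.002))[0])
"
```

```text
side 390 armtop [0.05143595 0.15863971] [0.1526 0.1531 0.1529 0.154  0.1547 0.155  0.1554 0.156  0.1572 0.1575
 0.1569]
plate lean [-5.94503681e-02 -7.86293616e-05] y -0.031195907455529266 0.031244812119966676
ztop hist [ 9 19 14  8 20 50 42  7  0  0]
top 460 armtop [0.04638534 0.15774884] [0.1519 0.1528 0.1537 0.1536 0.1535 0.1548 0.1553 0.155  0.1553 0.1557
 0.1579]
plate lean [-0.04536949 -0.00213892] y -0.029574054117101175 0.029119871933116458
ztop hist [ 9  6  5 10 19 61 30  5  1  0]
wrist 1536 armtop [0.05274176 0.15653578] [0.1504 0.1507 0.151  0.1536 0.1538 0.1545 0.1549 0.1554]
ztop hist [0 0 0 0 0 0 0 0 0 0]
```

The sag is 0.05 rad, which matches fully engaged hooks. The plate top is at about 0.211 m, as expected (0.160 + 0.051), and the arm is clear. Handing in.

```bash
python3 -c "
from h import *
st=r.get_state();print(st['qd'].round(4),st['clock']);print(r.finish_job())"
```

```text
[ 0.0009 -0.0025  0.0013  0.0008 -0.0004 -0.0026  0.0013] 21.8333
the job is handed in; nothing more can be done
None
```

The hanger is hanging by its hooks in the green-dotted slots, let go. The job was handed in at 21.8 s of the 58 s allowed; the hand-in reports no verdict.

**What I did:** I lifted the hanger straight up out of the tray by its back plate. I then set it upright on the bench and released it. I took it again by the arm with the tool tilted 10° away from the post, and pressed the tabs in until the plate touched (about 5 N). Then I pushed it down until it seated (about 7 N), let go and backed away.

**Last checks on the hanging hanger:**
- **Sag:** three cameras gave 0.046 to 0.053 rad, which matches the 0.05 rad stated for engaged hooks.
- **Height:** the plate's top edge was at about 0.211 m, the height expected when fully down.
- **Sideways position:** the plate's centre was within about 1 mm of the slots' centre.
- **Square to the post:** about 0.01 rad off.
- **Arm and force:** the gripper was well clear, with no contact force beyond noise.

**Disagreements and gaps:**
- A first rough fit of the arm's slope gave 0.15 rad. It had mixed in points from the arm's side, and the cleaner fit above replaced it.
- The side and top cameras differed by about 1 mm on the post's sideways position, so I used the hanger's position relative to the post in each camera.
- I did not measure the torch, timer, canister and screwdriver again at the end. The arm kept clear of them, and they looked unmoved in the last side picture, though the gripper partly hid the canister.

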